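# Put the keyed bead presses away in the hook-drawn tray

## Task

Take the draw hook from its rest, hook it into the finger hole and pull the cabinet's tray out, then lay the hook back on its rest. Stand every bead press that is on the bench upright in a seat of its own in the tray, turned so that its lug drops into the collar's notch and its foot is fully down, then push the tray fully home. Leave the white bottle and the cork block alone.

Things in the scene. Friction and masses are not known exactly. Their poses are not given: they have to be found in the camera images.
- hook_handle (a point): centre of the draw hook's handle, a dark wooden bar 92 x 15 x 15 mm along own x; from its +x end a 7 mm steel rod runs on in line and bends straight down (own -z), this leg 75 mm from the handle's centre. 70 g, centre of mass within 15 mm of the handle's centre: grip the middle across its 15 mm width. Starts lying on hook_rest, leg hanging down past the rest's +x end
- hook: the draw hook; origin and axes as hook_handle
- hook_tip (a point): lower end of the hook's downward steel leg (7 mm thick), 75 mm along own x from and 39.5 mm below the handle's centre. Axes as hook_handle
- rest_top (a point): middle of the fixed wooden hook rest, midway between its two posts at the height of their notch floors (55 mm above the bench), on which the handle's underside lies; own x is the line of the handle, z up. The posts are 10 mm thick, 30 mm wide, centred 33 mm either side along x (gap 56 mm); each has a U notch about 20 mm wide, flaring upwards, prongs 11 mm high
- hook_rest: the hook rest, origin at the centre of its underside; base 96 x 46 x 8 mm
- tray (a joint): how far the tray is pulled out of the cabinet, m: 0 fully home, 0.11 fully out (end stop). It slides along its own -x, towards the robot, against about 2 N of friction and stays where it is left
- die_cabinet: fixed plywood case 286 mm wide, 118 mm deep, 128 mm high, open at the front (own -x), its roof covering the closed tray; origin at the centre of its underside
- finger_hole (a point): middle of the 20 mm vertical finger hole through the steel tongue on the tray's front, at the tongue's upper face, 25 mm above the bench; moves with the tray. The tongue is 6 mm thick, 50 mm wide, its front edge 20 mm before the hole's centre, and stands out from the tray's front plate (262 mm wide, top edge 44 mm above the bench). Own x points into the cabinet, z up
- seat_1 (a point): leftmost (+y) seat in the tray: centre of the tray floor (18 mm above the bench) inside a steel collar 12 mm high, 39.6 mm inner and 47.6 mm outer diameter, with a notch 14 mm wide towards the tray's front (own -x). Seats are 66 mm apart along own y, 75 mm behind the finger hole; they move with the tray. Any press fits any seat
- seat_2 (a point): second seat in the tray: centre of the tray floor (18 mm above the bench) inside a steel collar 12 mm high, 39.6 mm inner and 47.6 mm outer diameter, with a notch 14 mm wide towards the tray's front (own -x). Seats are 66 mm apart along own y, 75 mm behind the finger hole; they move with the tray. Any press fits any seat
- seat_3 (a point): third seat in the tray: centre of the tray floor (18 mm above the bench) inside a steel collar 12 mm high, 39.6 mm inner and 47.6 mm outer diameter, with a notch 14 mm wide towards the tray's front (own -x). Seats are 66 mm apart along own y, 75 mm behind the finger hole; they move with the tray. Any press fits any seat
- seat_4 (a point): rightmost (-y) seat in the tray: centre of the tray floor (18 mm above the bench) inside a steel collar 12 mm high, 39.6 mm inner and 47.6 mm outer diameter, with a notch 14 mm wide towards the tray's front (own -x). Seats are 66 mm apart along own y, 75 mm behind the finger hole; they move with the tray. Any press fits any seat
- press_1_mid (a point): on the press's axis half-way up, 37 mm above its underside. Round brass foot 35.6 mm across, 12 mm high; one lug at its bottom, 9 mm wide, 8 mm high, reaching 28.5 mm from the axis along own -x; above it a round wooden handle 21.6 mm thick from 24 mm up to the top at 74 mm. Stands on the bench at any yaw. Seated: foot on the tray floor, lug through the notch, own x as the seat's
- press_1: bead press 1 (may be absent), about 0.17 kg, origin at the centre of its underside
- press_2_mid (a point): on the press's axis half-way up, 37 mm above its underside. Round brass foot 35.6 mm across, 12 mm high; one lug at its bottom, 9 mm wide, 8 mm high, reaching 28.5 mm from the axis along own -x; above it a round wooden handle 21.6 mm thick from 24 mm up to the top at 74 mm. Stands on the bench at any yaw. Seated: foot on the tray floor, lug through the notch, own x as the seat's
- press_2: bead press 2 (may be absent), about 0.17 kg, origin at the centre of its underside
- press_3_mid (a point): on the press's axis half-way up, 37 mm above its underside. Round brass foot 35.6 mm across, 12 mm high; one lug at its bottom, 9 mm wide, 8 mm high, reaching 28.5 mm from the axis along own -x; above it a round wooden handle 21.6 mm thick from 24 mm up to the top at 74 mm. Stands on the bench at any yaw. Seated: foot on the tray floor, lug through the notch, own x as the seat's
- press_3: bead press 3 (may be absent), about 0.17 kg, origin at the centre of its underside
- press_4_mid (a point): on the press's axis half-way up, 37 mm above its underside. Round brass foot 35.6 mm across, 12 mm high; one lug at its bottom, 9 mm wide, 8 mm high, reaching 28.5 mm from the axis along own -x; above it a round wooden handle 21.6 mm thick from 24 mm up to the top at 74 mm. Stands on the bench at any yaw. Seated: foot on the tray floor, lug through the notch, own x as the seat's
- press_4: bead press 4 (may be absent), about 0.17 kg, origin at the centre of its underside
- white_bottle: white squeeze bottle, 46 mm across, 140 mm high, standing loose by the work; bystander. Origin at the centre of its underside
- cork: loose cork block 30 x 60 x 24 mm, bystander. Origin at the centre of its underside

How it is judged:
On the way, in this order (a step that is already met when the one before it is completed fails the run):
1. the tip of the hook is put into the finger hole of the closed tray (horizontal distance between hook_tip and finger_hole below 0.011 m and z of hook_tip in the frame of finger_hole below -0.004 m and value of joint tray below 0.03 m), for 0.05 s.
2. the tray is pulled out at least 85 mm with the hook in its finger hole (horizontal distance between hook_tip and finger_hole below 0.011 m and z of hook_tip in the frame of finger_hole below -0.004 m and value of joint tray above 0.085 m), for 0.1 s.
3. the hook lies back on its rest with the tray still out at least 80 mm (horizontal distance between hook_handle and rest_top below 0.015 m and z of hook_handle in the frame of rest_top between 0.004 and 0.011 m and angle between hook_handle's own z axis and vertical below 0.12 rad and angle between the x axis of hook_handle and the x axis of rest_top, either way round below 0.2 rad and linear speed of hook below 0.02 m/s and value of joint tray above 0.08 m and contact force between hook and the fingers below 0.05 N), for 0.2 s.
At the end, for the whole second after the job is handed in: Each press present is at rest in a seat: axis within 6 mm of its centre, foot within 3.5 mm of the floor, within 0.35 rad of the notch, tilt under 0.12; tray home within 6 mm; hook at rest in both notches, within 15 mm of the middle, level within 0.12 rad, in line within 0.2 (((horizontal distance between press_1_mid and seat_1 below 0.006 m and z of press_1_mid in the frame of seat_1 between 0.033 and 0.0405 m and angle between the x axis of press_1_mid and the x axis of seat_1, either way round below 0.35 rad) or (horizontal distance between press_1_mid and seat_2 below 0.006 m and z of press_1_mid in the frame of seat_2 between 0.033 and 0.0405 m and angle between the x axis of press_1_mid and the x axis of seat_2, either way round below 0.35 rad) or (horizontal distance between press_1_mid and seat_3 below 0.006 m and z of press_1_mid in the frame of seat_3 between 0.033 and 0.0405 m and angle between the x axis of press_1_mid and the x axis of seat_3, either way round below 0.35 rad) or (horizontal distance between press_1_mid and seat_4 below 0.006 m and z of press_1_mid in the frame of seat_4 between 0.033 and 0.0405 m and angle between the x axis of press_1_mid and the x axis of seat_4, either way round below 0.35 rad)) and angle between each of press_1_mid, press_2_mid, press_3_mid, press_4_mid, hook_handle's own z axis and vertical below 0.12 rad and linear speed of each of press_1, press_2, press_3, press_4, hook below 0.02 m/s and ((horizontal distance between press_2_mid and seat_1 below 0.006 m and z of press_2_mid in the frame of seat_1 between 0.033 and 0.0405 m and angle between the x axis of press_2_mid and the x axis of seat_1, either way round below 0.35 rad) or (horizontal distance between press_2_mid and seat_2 below 0.006 m and z of press_2_mid in the frame of seat_2 between 0.033 and 0.0405 m and angle between the x axis of press_2_mid and the x axis of seat_2, either way round below 0.35 rad) or (horizontal distance between press_2_mid and seat_3 below 0.006 m and z of press_2_mid in the frame of seat_3 between 0.033 and 0.0405 m and angle between the x axis of press_2_mid and the x axis of seat_3, either way round below 0.35 rad) or (horizontal distance between press_2_mid and seat_4 below 0.006 m and z of press_2_mid in the frame of seat_4 between 0.033 and 0.0405 m and angle between the x axis of press_2_mid and the x axis of seat_4, either way round below 0.35 rad)) and ((horizontal distance between press_3_mid and seat_1 below 0.006 m and z of press_3_mid in the frame of seat_1 between 0.033 and 0.0405 m and angle between the x axis of press_3_mid and the x axis of seat_1, either way round below 0.35 rad) or (horizontal distance between press_3_mid and seat_2 below 0.006 m and z of press_3_mid in the frame of seat_2 between 0.033 and 0.0405 m and angle between the x axis of press_3_mid and the x axis of seat_2, either way round below 0.35 rad) or (horizontal distance between press_3_mid and seat_3 below 0.006 m and z of press_3_mid in the frame of seat_3 between 0.033 and 0.0405 m and angle between the x axis of press_3_mid and the x axis of seat_3, either way round below 0.35 rad) or (horizontal distance between press_3_mid and seat_4 below 0.006 m and z of press_3_mid in the frame of seat_4 between 0.033 and 0.0405 m and angle between the x axis of press_3_mid and the x axis of seat_4, either way round below 0.35 rad)) and ((horizontal distance between press_4_mid and seat_1 below 0.006 m and z of press_4_mid in the frame of seat_1 between 0.033 and 0.0405 m and angle between the x axis of press_4_mid and the x axis of seat_1, either way round below 0.35 rad) or (horizontal distance between press_4_mid and seat_2 below 0.006 m and z of press_4_mid in the frame of seat_2 between 0.033 and 0.0405 m and angle between the x axis of press_4_mid and the x axis of seat_2, either way round below 0.35 rad) or (horizontal distance between press_4_mid and seat_3 below 0.006 m and z of press_4_mid in the frame of seat_3 between 0.033 and 0.0405 m and angle between the x axis of press_4_mid and the x axis of seat_3, either way round below 0.35 rad) or (horizontal distance between press_4_mid and seat_4 below 0.006 m and z of press_4_mid in the frame of seat_4 between 0.033 and 0.0405 m and angle between the x axis of press_4_mid and the x axis of seat_4, either way round below 0.35 rad)) and value of joint tray below 0.006 m and horizontal distance between hook_handle and rest_top below 0.015 m and z of hook_handle in the frame of rest_top between 0.004 and 0.011 m and angle between the x axis of hook_handle and the x axis of rest_top, either way round below 0.2 rad); the robot touches nothing.
It fails at once if the white bottle is pushed more than 40 mm or knocked over (distance of white_bottle from where it was at the start of the episode above 0.04 m or angle between white_bottle's own z axis and vertical above 0.5 rad).
It fails at once if the cork block is pushed more than 40 mm (distance of cork from where it was at the start of the episode above 0.04 m).
Of press_1, press_2, press_3, press_4 only 3 to 4 are there at a start; the rules pass over those that are not, and their reading is None.
At some moment in a run one of press_1, press_2, press_3, press_4 may be knocked a few centimetres aside while the robot is not near it.
It also fails if it takes over 208 s, if anything falls off the work surface, if the arm or the gripper's body presses on something with over 40 N, if the wrist force passes 120 N, or if a joint passes its speed limit or range.

## Robot

A 7-joint arm with a two-finger parallel gripper is mounted at the origin on a cart in front of the work surface, level with it; the furniture and walls round the work are solid. World frame = base frame: x ahead of the robot, y to its left, z up, the work surface at z = 0. Lengths are in m, angles in rad, forces in N, time in s.
With the tool pointing down it reaches from about 0.425 to 1.025 m from the base axis. Payload 9.4 kg.
Tool frame: the origin (TCP) lies at the very end of the fingers, on their centre line; the grasp point (between the pads) lies 19 mm behind it; z points along the fingers, y is the direction in which the jaws open and shut (so a half turn about z gives the same grasp; the last joint's range is limited). The gripper opens to 85 mm and grips with 20 to 120 N. Pads are 22 mm wide; open, the fingers measure 114 mm over their backs; the gripper's body (76 mm by 85 mm) begins 54 mm behind the grasp point. The pads swing forward as they close: fully open they stand 13 mm farther back than shut.
Start: joints at [-1.28, 0.599, -0.003, 1.599, 0.002, 0.943, -0.08], TCP at [0.261, 0.677, 0.231] pointing down, gripper open.
Joint ranges: [-2.57, 2.57], [-0.35, 1.97], [-1.29, 1.29], [0.11, 2.56], [-1.05, 4.19], [0.11, 1.86], [-2.63, 2.63]. Speed limits (rad/s): [2.22, 2.22, 3.01, 3.01, 3.14, 3.14, 3.14].

## Interface

Orientations are given as a unit quaternion [w, x, y, z].
In Python, from workcell import arm, eyes, nets gives the robot as it stands. The module is installed in compiled form; this text tells all that it offers.
- The arm moves only by the tool jog_arm, never from a script. Its argument "deltas" is a list of rows, each a list of 3 entries, a list of its own where there are three numbers: the shift along the tool's x, y, z in m, then the turn about the tool's z in rad, then the finger opening in m, from 0 to 0.0854. In form: [[[dx, dy, dz], turn, grip], ...]. A call has 1 to 12 rows; each row shifts and turns the commanded pose from where the row before left it, along the tool's axes as they then stand; what a row does not reach is not made up. A row lasts 1/8 s, in which the tool goes at most 62.5 mm and 10.7 degrees, less where a joint would pass 70% of its speed; a pose out of reach is approached as far as the arm can. A call is refused whole if a number of a shift passes 0.0625 or a number of a turn 0.188, either way. A call with a gripper value outside its range is refused whole. The fingers move at their own pace and stop on an object; the grip force is fixed at half the most. Time passes only in rows, so rows that do not move let the fingers close. It gives the time, the measured TCP pose, the force and the opening at its end, in the units of the state.
- arm.read_state(): the state, without advancing time (a new reading comes with each control period).
- eyes.get_image(name): name is "scene" or "top"; returns a dict with "image" (400x640x3 uint8, red, green, blue), "depth" (400x640 float32, m along the optical axis (not along the pixel's ray), 0 where there is no reading), "mtx" (3x3 intrinsics, pixels), "D" ([k1, k2, p1, p2, k3] as OpenCV has them; the pictures are not rectified), "extrinsics" (4x4, takes a point from world to camera coordinates). Camera axes: x right, y up, looking along -z (the intrinsics and any distortion apply to the point x, -y, -z); pixel columns grow to the right and rows downward; lengths in m; the calibration is good to about 2 mm. A picture is of the moment at which its call begins.
- arm.close_job(): hands the job in, once; it reports no verdict.
Trained networks look in a picture, given as the dict that the camera call returned (one of the last four; its "shot" number tells which), for a name from the list of things; names that differ only in an ending like _2 or _b are one class to them, and where a whole thing is asked for, a point or a joint stands for the part that bears it (a point fixed in the world has none). Each returns a list of dicts, best first, with "score" (0 to 1); they miss things now and then, are a little off and sometimes report something else, mostly with a low value. They report only what shows in the picture. A call takes as long as a camera call.
- nets.outline_of(picture, thing): "region" (400x640 bool, what is visible of it) and "box" ([left, top, width, height] in pixels, round what is visible of it).
The state is a dict: "time_s": time; "qpos": joint angles; "qvel": joint speeds; "effort": joint torques, N m; "position": TCP position; "tool_rot": TCP orientation; "force": force on the tool from outside, world axes, zero at the start; "moment": the same for the moment, N m; "width": finger opening in m.
Only numpy, scipy, OpenCV 4.12 (cv2) and the standard library are available. Lean on these libraries where they do the work, as an engineer would, in place of code of your own. Each camera call takes 0.05 s, during which the arm holds its last target. There are 200 camera calls.

## Working session

There is one attempt and no reset: what is moved stays moved. The work goes in short steps, Python scripts to look and compute and a tool call to move; the robot and the scene stay as the last step left them, time stands still between calls to the robot, and variables do not carry over. Pictures are saved under pics/ and viewed, about 12 in all and at most 16, crops included, and the job is handed in when it is done.

Besides the shell and the picture viewer there is one more tool, called after ">>>" as name(argument=value, ...) on one line, values as JSON. jog_arm: Moves the arm, as the interface text tells. Its arguments: {"type":"object","properties":{"deltas":{"type":"array"}},"required":["deltas"]}

```bash
mkdir -p pics; cat > h.py <<'E'
import numpy as np, cv2
from workcell import arm, eyes, nets
def cloud(p):
    """world xyz for each pixel (NaN where no depth)"""
    d=p["depth"]; h,w=d.shape
    u,v=np.meshgrid(np.arange(w),np.arange(h))
    n=cv2.undistortPoints(np.stack([u,v],-1).reshape(-1,1,2).astype(np.float64),p["mtx"],np.array(p["D"],float)).reshape(h,w,2)
    z=np.where(d>0,d,np.nan)
    c=np.stack([n[...,0]*z,-n[...,1]*z,-z],-1)
    E=np.array(p["extrinsics"]); return (c-E[:3,3])@E[:3,:3]
def proj(p,X):
    E=np.array(p["extrinsics"]); c=np.atleast_2d(X)@E[:3,:3].T+E[:3,3]
    c=c*[1,-1,-1]
    return cv2.projectPoints(c,np.zeros(3),np.zeros(3),p["mtx"],np.array(p["D"],float))[0].reshape(-1,2)
def save(p,name,box=None,s=1):
    im=p["image"][...,::-1]
    if box: l,t,w,h=box; im=im[t:t+h,l:l+w]
    cv2.imwrite("pics/"+name,cv2.resize(im,None,fx=s,fy=s,interpolation=cv2.INTER_CUBIC))
E
python3 - <<'E'
from h import *
s=arm.read_state(); print({k:np.round(v,3) for k,v in s.items()})
for n in ("scene","top"):
    p=eyes.get_image(n); save(p,n+"0.png"); C=cloud(p)
    E=np.array(p["extrinsics"]); print(n,"cam",-E[:3,:3].T@E[:3,3])
    for t in ("press_1","hook","hook_rest","die_cabinet","white_bottle","cork","tray","finger_hole"):
        try: r=nets.outline_of(p,t)
        except Exception as e: print(t,e); continue
        for o in r:
            q=C[o["region"]]; q=q[~np.isnan(q[:,0])]
            print(t,round(o["score"],2),o["box"],len(q),np.round(np.nanmedian(q,0),3),"min",np.round(np.percentile(q,2,0),3),"max",np.round(np.percentile(q,98,0),3))
E
```

```text
{'time_s': np.float64(0.0), 'qpos': array([-1.28 ,  0.6  , -0.003,  1.6  ,  0.002,  0.943, -0.08 ]), 'qvel': array([ 0.001,  0.001, -0.001, -0.001,  0.   ,  0.   , -0.   ]), 'effort': array([-0.0000e+00, -7.7644e+01,  1.5650e+00, -2.5801e+01,  1.2000e-02,
        9.0000e-03,  0.0000e+00]), 'position': array([0.26 , 0.676, 0.23 ]), 'tool_rot': array([-0.   ,  0.183,  0.983, -0.001]), 'force': array([ 0.067,  0.468, -0.881]), 'moment': array([-0.022,  0.005, -0.073]), 'width': np.float64(0.085)}
scene cam [0.24425561 0.54545475 1.16026667]
press_1 0.76 [257.1, 247.0, 17.7, 22.1] 220 [0.608 0.173 0.014] min [ 0.585  0.153 -0.   ] max [0.626 0.185 0.073]
press_1 0.7 [208.3, 284.1, 42.2, 34.5] 343 [0.614 0.311 0.068] min [0.565 0.294 0.004] max [0.682 0.326 0.073]
press_1 0.69 [299.9, 226.0, 8.2, 21.4] 198 [0.542 0.08  0.016] min [0.53  0.054 0.   ] max [0.562 0.093 0.072]
press_1 0.63 [271.8, 193.9, 13.9, 22.2] 188 [0.651 0.019 0.015] min [ 0.639 -0.001  0.001] max [0.672 0.03  0.073]
press_1 0.5 [270.4, 83.5, 104.4, 93.8] 6036 [ 0.645 -0.234  0.125] min [ 0.542 -0.374  0.009] max [ 0.75
[... 1978 characters left out ...]
6, 169.4, 76.3, 45.0] 492 [ 0.594 -0.226  0.037] min [ 0.548 -0.331  0.014] max [ 0.663 -0.126  0.047]
cork 0.82 [223.0, 148.8, 19.5, 23.6] 238 [0.701 0.177 0.022] min [0.677 0.151 0.   ] max [0.728 0.203 0.028]
tray 0.67 [332.9, 172.3, 80.8, 44.5] 628 [ 0.592 -0.221  0.029] min [ 0.546 -0.333  0.005] max [ 0.664 -0.123  0.121]
finger_hole 0.94 [333.9, 170.6, 77.5, 42.1] 547 [ 0.592 -0.22   0.033] min [ 0.546 -0.333  0.015] max [ 0.664 -0.123  0.046]
finger_hole 0.73 [324.5, 128.8, 114.0, 87.5] 5134 [ 0.644 -0.25   0.126] min [ 0.548 -0.383  0.017] max [ 0.747 -0.121  0.131]
finger_hole 0.65 [173.0, 176.6, 26.9, 30.4] 342 [0.604 0.303 0.007] min [ 0.562  0.285 -0.   ] max [0.65  0.326 0.066]
```

```bash
python3 - <<'E'
import cv2
a=cv2.imread("pics/scene0.png")[60:340,190:410]; b=cv2.imread("pics/top0.png")[110:260,160:480]
cv2.imwrite("pics/s1.png",cv2.resize(a,None,fx=2.14,fy=2.14,interpolation=cv2.INTER_CUBIC))
cv2.imwrite("pics/t1.png",cv2.resize(b,None,fx=2.5,fy=2.5,interpolation=cv2.INTER_CUBIC))
E
```

```text
(no output)
```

View pics/s1.png

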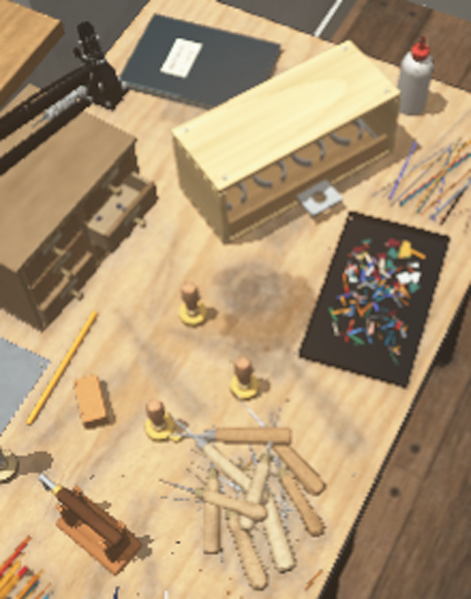

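View pics/t1.png

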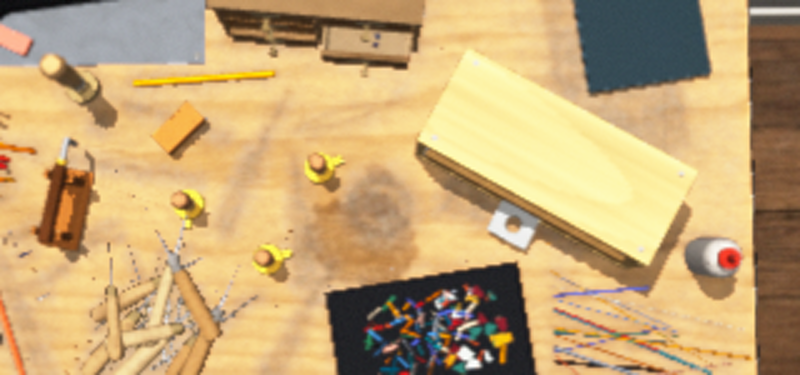

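```bash
cat >> h.py <<'E'
def pts(names=("scene","top")):
    P,I=[],[]
    for n in names:
        p=eyes.get_image(n); C=cloud(p).reshape(-1,3); m=~np.isnan(C[:,0])
        P.append(C[m]); I.append(p["image"].reshape(-1,3)[m].astype(float))
    return P,I
def sel(P,lo,hi):
    return P[np.all((P>lo)&(P<hi),1)]
E
python3 - <<'E'
from h import *
P,I=pts()
for k in (0,1):
    Q=P[k]; print("cam",k,"bench z",np.median(sel(Q,[.45,-.1,-.02],[.65,.2,.02])[:,2]))
    r=sel(Q,[.5,-.45,.115],[.8,-.08,.14]); 
    c,wh,a=cv2.minAreaRect((r[:,:2]*1000).astype(np.float32)); print("roof",np.round(c,1),np.round(wh,1),round(a,2),"z",np.median(r[:,2]), r[:,2].std())
    t=sel(Q,[.5,-.32,.015],[.6,-.2,.034]); c,wh,a=cv2.minAreaRect((t[:,:2]*1000).astype(np.float32)); print("tongue",len(t),np.round(c,1),np.round(wh,1),a,t[:,2].mean())
    h=sel(Q,[.55,.26,.06],[.72,.36,.085]); m=h.mean(0); u,s,vt=np.linalg.svd(h[:,:2]-m[:2],full_matrices=False); d=vt[0]*np.sign(vt[0,0]); t=(h[:,:2]-m[:2])@d
    print("hook",len(h),m,"yaw",np.arctan2(d[1],d[0]),"ends",m[:2]+d*t.min(),m[:2]+d*t.max())
    for x,y in ((.606,.172),(.546,.07),(.654,.014)):
        q=sel(Q,[x-.04,y-.04,.003],[x+.04,y+.04,.09]); top=q[q[:,2]>.066]; 
        c,rad=cv2.minEnclosingCircle((top[:,:2]*1000).astype(np.float32)); c=np.array(c)/1000
        f=q[q[:,2]<.017]; e=f[:,:2]-c; rr=np.hypot(*e.T); l=e[rr>.0205]
        print("press",c,rad,len(top),"n lug",len(l),[ (round(float(np.degrees(np.arctan2(b,a))),0),round(float(np.hypot(a,b))*1000)) for a,b in l])
    b=sel(Q,[.68,.25,.01],[.8,.36,.3]); print("thing",len(b),b.min(0) if len(b) else 0,b.max(0) if len(b) else 0)
    for name,lo,hi in (("bottle",[.48,-.5,.01],[.6,-.40,.2]),("cork",[.66,.13,.01],[.75,.22,.04])):
        b=sel(Q,lo,hi); print(name,np.median(b,0),b.min(0),b.max(0))
    q=P[k]; r=I[k]
E
```

```text
cam 0 bench z -0.0007430525328693398
roof [ 652.4 -257.3] [450.3 125.4] 61.27 z 0.12792178053247671 0.0029071792107725333
tongue 255 [ 552.  -260.2] [119.2  95.4] 89.93798828125 0.023356006736511736
hook 349 [0.61433331 0.31135126 0.06724911] yaw -0.2011959779912906 ends [0.56343878 0.32173148] [0.68483332 0.2969724 ]
press [0.59293018 0.1749762 ] 28.516347885131836 39 n lug 56 [(-79.0, 36), (-48.0, 28), (-53.0, 28), (-47.0, 26), (-53.0, 25), (-58.0, 25), (-95.0, 34), (-11.0, 39), (-12.0, 35), (-46.0, 25), (-51.0, 25), (-58.0, 23), (-65.0, 22), (-7.0, 37), (-7.0, 32), (-11.0, 32), (-44.0, 21), (-122.0, 43), (4.0, 50), (-1.0, 33), (-5.0, 33), (-78.0, 21), (3.0, 32), (0.0, 30), (-1.0, 27), (-2.0, 24), (7.0, 31), (4.0, 29), (2.0, 27), (10.0, 31), (10.0, 28), (7.0, 26), (4.0, 24), (3.0, 21), (15.0, 30), (10.0, 29), (11.0, 25), (10.0, 23), (6.0, 21), (-138.0, 36), (20.0, 27), (19.0, 24), (18.0, 22), (22.0, 38), (20.0, 27), (25.0, 24), (26.0, 21), (25.0, 25), (27.0, 22), (30.0, 45), (62.0, 32), (69.0, 28), (83.0, 23), (161.0, 26), (134.0, 28), (119.0, 41)]
press [0.54751953 0.07541376] 9.5
[... 3323 characters left out ...]
0, 21), (-81.0, 38), (-82.0, 23), (-90.0, 23), (96.0, 28), (98.0, 40), (-99.0, 38), (-109.0, 37), (112.0, 40), (120.0, 29), (124.0, 26), (120.0, 36), (129.0, 28), (-153.0, 24), (128.0, 39), (-153.0, 30), (127.0, 50), (129.0, 47), (167.0, 31), (-165.0, 31), (-136.0, 42), (-134.0, 44), (147.0, 40), (136.0, 49), (142.0, 45), (145.0, 44), (156.0, 39), (139.0, 51), (170.0, 39), (-157.0, 43)]
thing 232 [0.68006405 0.27660307 0.01006088] [0.79831328 0.35988498 0.13879234]
bottle [ 0.54237321 -0.43289129  0.09279271] [ 0.52107941 -0.46122306  0.01055688] [ 0.56712836 -0.42102454  0.1397284 ]
cork [0.70044488 0.17803425 0.02252079] [0.67172653 0.1472681  0.0100783 ] [0.73055742 0.20706989 0.03265426]
```

```bash
cat >> h.py <<'E'
def ortho(p,c,z,half=.04,res=.0004):
    """image of the world plane z round c, up = +x, left = +y"""
    g=np.arange(half,-half,-res); X,Y=np.meshgrid(c[0]+g,c[1]+g,indexing="ij")
    uv=proj(p,np.stack([X,Y,np.full_like(X,z)],-1).reshape(-1,3)).reshape(*X.shape,2).astype(np.float32)
    return cv2.remap(p["image"][...,::-1],uv[...,0],uv[...,1],cv2.INTER_CUBIC)
E
python3 - <<'E'
from h import *
rows=[]
for n in ("scene","top"):
    p=eyes.get_image(n); C=cloud(p).reshape(-1,3)
    m=nets.outline_of(p,"die_cabinet")[0]["region"].ravel()
    r=C[m&(C[:,2]>.115)&(C[:,2]<.14)]; c,wh,a=cv2.minAreaRect((r[:,:2]*1000).astype(np.float32)); print("roof",np.round(c,1),np.round(wh,1),round(a,2))
    row=[]
    for c in ((.607,.173),(.547,.074),(.6545,.0135)):
        o=ortho(p,c,.008); row.append(o)
        hsv=cv2.cvtColor(o,cv2.COLOR_BGR2HSV); k=((hsv[...,0]>20)&(hsv[...,0]<34)&(hsv[...,1]>150)&(hsv[...,2]>110))
        y,x=np.nonzero(k); X=(100-y)*.4; Y=(100-x)*.4; print(n,c,k.sum(),round(X.mean(),1),round(Y.mean(),1))
        o[k]=o[k]//2+[127,0,0]; 
        row[-1]=np.vstack([ortho(p,c,.008),o])
    rows.append(np.hstack(row+[np.vstack([ortho(p,(.555,-.255),.025,.04),ortho(p,(.61,.31),.07,.08,.0008)])]))
cv2.imwrite("pics/o.png",cv2.resize(np.vstack(rows),None,fx=.75,fy=.75))
E
```

```text
roof [ 653.4 -254.6] [290.9 123.8] 60.58
scene (0.607, 0.173) 0 nan nan
scene (0.547, 0.074) 0 nan nan
scene (0.6545, 0.0135) 0 nan nan<stdin>:11: RuntimeWarning: Mean of empty slice.
  ret = ret.dtype.type(ret / rcount)
Traceback (most recent call last):
IndexError: list index out of range
```

```bash
python3 - <<'E'
from h import *
rows=[]
for n in ("scene","top"):
    p=eyes.get_image(n); C=cloud(p).reshape(-1,3)
    r=nets.outline_of(p,"die_cabinet")
    if r:
        m=r[0]["region"].ravel()
        r=C[m&(C[:,2]>.115)&(C[:,2]<.14)]; c,wh,a=cv2.minAreaRect((r[:,:2]*1000).astype(np.float32)); print("roof",np.round(c,1),np.round(wh,1),round(a,2))
    row=[ortho(p,c,.008) for c in ((.607,.173),(.547,.074),(.6545,.0135))]
    print(cv2.cvtColor(row[1],cv2.COLOR_BGR2HSV)[100,70:130:6], row[1].shape)
    row+=[ortho(p,(.555,-.255),.025,.04),ortho(p,(.61,.31),.07,.08,.0008)]
    rows.append(np.hstack(row))
cv2.imwrite("pics/o.png",cv2.resize(np.vstack(rows),None,fx=.8,fy=.8))
E
```

```text
roof [ 654.1 -255.2] [292.7 126.1] 61.26
[[ 25 124 250]
 [ 25 124 248]
 [ 22 135 235]
 [ 19 126 206]
 [ 19 104 202]
 [ 19 105 199]
 [ 16 107 136]
 [ 14 114  98]
 [ 14 116  97]
 [ 14 113  97]] (200, 200, 3)
roof [ 653.  -255.6] [288.5 121.3] 60.92
[[ 15 140 240]
 [ 16 130 248]
 [ 17 125 250]
 [ 17 130 250]
 [ 16 135 251]
 [ 14 147 218]
 [ 12 158 153]
 [ 15 160 113]
 [ 20 176 158]
 [ 27 181 232]] (200, 200, 3)
```

View pics/o.png

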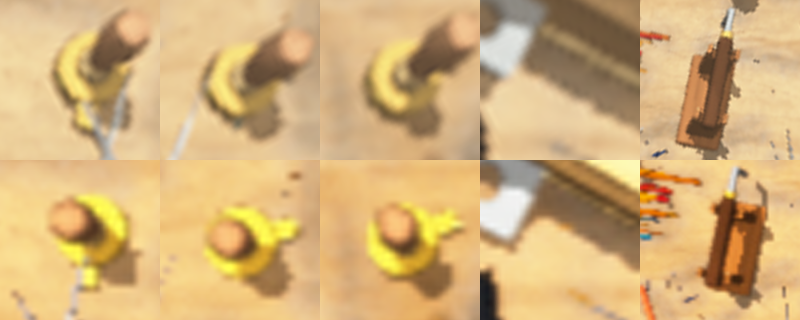

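```bash
python3 - <<'E'
from h import *
rows=[]
for n in ("scene","top"):
    p=eyes.get_image(n)
    o=ortho(p,(.575,-.212),.025,.05,.00025); rows.append(o)
    hsv=cv2.cvtColor(o,cv2.COLOR_BGR2HSV); k=((hsv[...,1]<60)&(hsv[...,2]>110)).astype(np.uint8)
    k=cv2.morphologyEx(k,cv2.MORPH_OPEN,np.ones((9,9)))
    nl,lab,st,ce=cv2.connectedComponentsWithStats(k)
    for i in range(1,nl):
        if st[i,4]<1500: continue
        cnt=cv2.findContours((lab==i).astype(np.uint8),cv2.RETR_CCOMP,cv2.CHAIN_APPROX_NONE)
        c,wh,a=cv2.minAreaRect(cnt[0][0]); print(n,"comp",st[i,4]*.0625,"c",.575+.05-c[1]*.00025,-.212+.05-c[0]*.00025,np.array(wh)*.25,a,"n cont",[ (len(q), np.round([.575+.05-q[:,0,1].mean()*.00025,-.212+.05-q[:,0,0].mean()*.00025],4)) for q in cnt[0]])
cv2.imwrite("pics/o2.png",np.hstack(rows))
E
```

```text
scene comp 2024.4375 c 0.585266960144043 -0.2161692657470703 [54.77669907 43.4819603 ] 28.89641571044922 n cont [(648, array([ 0.5848, -0.216 ])), (191, array([ 0.5861, -0.2166]))]
top comp 1854.4375 c 0.5843048515319824 -0.21672901916503903 [53.150383   41.90864944] 28.339130401611328 n cont [(631, array([ 0.5843, -0.2169])), (214, array([ 0.5842, -0.2169]))]
```

View pics/o2.png

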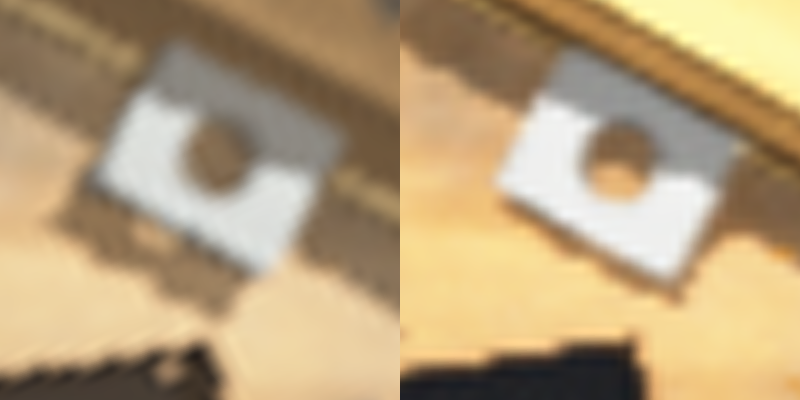

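```bash
cat >> h.py <<'E'
from scipy.spatial.transform import Rotation as Ro
def pose():
    s=arm.read_state(); q=s["tool_rot"]; R=Ro.from_quat([q[1],q[2],q[3],q[0]]).as_matrix()
    return s,np.array(s["position"]),np.arctan2(R[1,0],R[0,0])
def plan(*ways,start=None):
    """ways: (x,y,z,yaw|None,grip,[rows]); prints rows of tool shifts; yaw = heading of tool x (mod pi picked nearest)"""
    s,c,y=pose()
    if start: c,y=np.array(start[:3]),start[3]
    print("at",np.round(c,4),"yaw",round(y,3),"w",round(float(s["width"]),4),"F",np.round(s["force"],1),"t",round(float(s["time_s"]),2),"j7",round(float(s["qpos"][6]),2))
    for w in ways:
        t=np.array(w[:3],float); ty=y if w[3] is None else w[3]; dy=(ty-y+np.pi/2)%np.pi-np.pi/2
        if len(w)>6 : dy=(ty-y+np.pi)%(2*np.pi)-np.pi
        n=w[5] if len(w)>5 and w[5] else int(max(1,np.ceil(np.linalg.norm(t-c)/.05),np.ceil(abs(dy)/.16)))
        out=[]
        for k in range(n):
            d=(t-c)/n; yy=y+dy*k/n
            ax=np.array([np.cos(yy),np.sin(yy)]); ay=np.array([np.sin(yy),-np.cos(yy)])
            out.append("[[%.4f,%.4f,%.4f],%.3f,%.4f]"%(d[:2]@ax,d[:2]@ay,-d[2],-dy/n,w[4]))
        print(n,",".join(out)); c,y=t,y+dy
E
python3 - <<'E'
from h import *
plan((.608,.3115,.2,-.201,.045),(.608,.3115,.047,None,.045))
E
```

```text
at [0.2607 0.6765 0.2313] yaw 2.774 w 0.085 F [ 1.1 -0.4 -0.4] t 1.5 j7 -0.08
11 [[-0.0414,-0.0196,0.0028],-0.015,0.0450],[[-0.0411,-0.0202,0.0028],-0.015,0.0450],[[-0.0408,-0.0209,0.0028],-0.015,0.0450],[[-0.0405,-0.0215,0.0028],-0.015,0.0450],[[-0.0401,-0.0221,0.0028],-0.015,0.0450],[[-0.0398,-0.0227,0.0028],-0.015,0.0450],[[-0.0394,-0.0233,0.0028],-0.015,0.0450],[[-0.0391,-0.0239,0.0028],-0.015,0.0450],[[-0.0387,-0.0245,0.0028],-0.015,0.0450],[[-0.0383,-0.0251,0.0028],-0.015,0.0450],[[-0.0380,-0.0256,0.0028],-0.015,0.0450]
4 [[0.0000,0.0000,0.0383],-0.000,0.0450],[[0.0000,0.0000,0.0383],-0.000,0.0450],[[0.0000,0.0000,0.0383],-0.000,0.0450],[[0.0000,0.0000,0.0383],-0.000,0.0450]
```

>>> jog_arm(deltas=[[[-0.0414, -0.0196, 0.0028], -0.015, 0.045], [[-0.0411, -0.0202, 0.0028], -0.015, 0.045], [[-0.0408, -0.0209, 0.0028], -0.015, 0.045], [[-0.0405, -0.0215, 0.0028], -0.015, 0.045], [[-0.0401, -0.0221, 0.0028], -0.015, 0.045], [[-0.0398, -0.0227, 0.0028], -0.015, 0.045], [[-0.0394, -0.0233, 0.0028], -0.015, 0.045], [[-0.0391, -0.0239, 0.0028], -0.015, 0.045], [[-0.0387, -0.0245, 0.0028], -0.015, 0.045], [[-0.0383, -0.0251, 0.0028], -0.015, 0.045], [[-0.038, -0.0256, 0.0028], -0.015, 0.045], [[0, 0, 0], 0, 0.045]])

```text
time_s: 3.0
position: [0.6108, 0.3063, 0.2002]
tool_rot: [0.001, 0.104, 0.995, -0.001]
force: [0.2, 0.8, -1.0]
width: 0.0449
```

```bash
python3 - <<'E'
from h import *
plan((.608,.3115,.047,-.201,.045),(.608,.3115,.047,-.201,0,6))
E
```

```text
at [0.6108 0.3063 0.2002] yaw 2.932 w 0.0449 F [ 0.2  0.8 -1. ] t 3.0 j7 0.77
4 [[0.0010,0.0011,0.0383],-0.002,0.0450],[[0.0010,0.0011,0.0383],-0.002,0.0450],[[0.0009,0.0011,0.0383],-0.002,0.0450],[[0.0009,0.0011,0.0383],-0.002,0.0450]
6 [[0.0000,0.0000,-0.0000],-0.000,0.0000],[[0.0000,0.0000,-0.0000],-0.000,0.0000],[[0.0000,0.0000,-0.0000],-0.000,0.0000],[[0.0000,0.0000,-0.0000],-0.000,0.0000],[[0.0000,0.0000,-0.0000],-0.000,0.0000],[[0.0000,0.0000,-0.0000],-0.000,0.0000]
```

>>> jog_arm(deltas=[[[0.001, 0.0011, 0.033], -0.002, 0.045], [[0.001, 0.0011, 0.033], -0.002, 0.045], [[0.001, 0.0011, 0.032], -0.002, 0.045], [[0, 0, 0], 0, 0.045]])

```text
time_s: 3.5
position: [0.6035, 0.3152, 0.1004]
tool_rot: [-0.002, 0.098, 0.995, -0.001]
force: [-0.6, -0.4, -0.2]
width: 0.0448
```

```bash
python3 - <<'E'
from h import *
plan((.608,.3115,.047,-.201,.045))
o=[]
for n in ("scene","top"):
    p=eyes.get_image(n); o.append(ortho(p,(.61,.31),.07,.1,.0005))
cv2.imwrite("pics/o3.png",np.hstack(o))
E
```

```text
at [0.6035 0.3152 0.1004] yaw 2.946 w 0.0448 F [-0.6 -0.4 -0.2] t 3.5 j7 0.76
2 [[-0.0026,-0.0014,0.0267],0.003,0.0450],[[-0.0026,-0.0014,0.0267],0.003,0.0450]
```

View pics/o3.png

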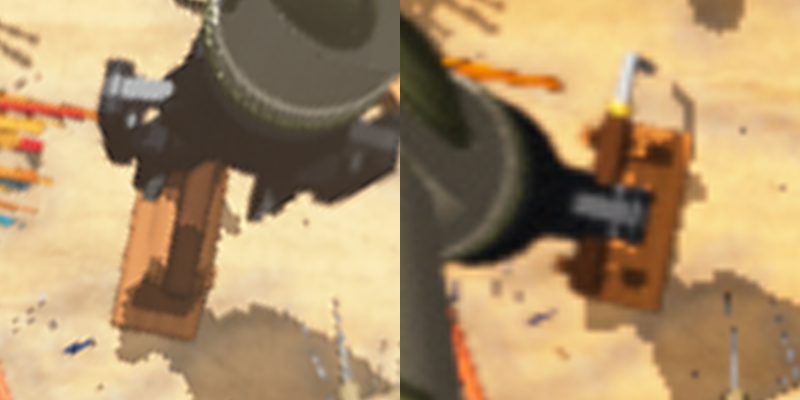

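>>> jog_arm(deltas=[[[-0.0026, -0.0014, 0.0], 0.003, 0.045], [[-0.0026, -0.0014, 0.0], 0.003, 0.045], [[0, 0, 0], 0, 0.045], [[0, 0, 0], 0, 0.045]])

```text
time_s: 4.1
position: [0.6101, 0.3111, 0.1028]
tool_rot: [0.0, 0.101, 0.995, 0.0]
force: [-0.0, 0.4, 0.1]
width: 0.0451
```

```bash
python3 - <<'E'
from h import *
plan((.608,.3115,.047,-.201,.045))
E
```

```text
at [0.6101 0.3111 0.1028] yaw 2.939 w 0.0451 F [-0.   0.4  0.1] t 4.1 j7 0.76
2 [[0.0011,-0.0000,0.0279],-0.001,0.0450],[[0.0011,-0.0000,0.0279],-0.001,0.0450]
```

>>> jog_arm(deltas=[[[0.001, 0.0, 0.028], 0, 0.045], [[0, 0.0, 0.028], 0, 0.045], [[0, 0, 0], 0, 0.045], [[0, 0, 0], 0, 0.0], [[0, 0, 0], 0, 0.0], [[0, 0, 0], 0, 0.0], [[0, 0, 0], 0, 0.0], [[0, 0, 0], 0, 0.0]])

```text
time_s: 5.1
position: [0.6098, 0.3118, 0.0479]
tool_rot: [0.001, 0.101, 0.995, 0.001]
force: [-0.6, -0.3, 7.2]
width: 0.0138
```

```bash
python3 - <<'E'
from h import *
plan((.6098,.3118,.16,None,0,3),(.52,-.18,.16,-.5,0,13),start=(.6098,.3118,.048,2.939))
E
```

```text
at [0.6098 0.3118 0.048 ] yaw 2.939 w 0.0138 F [-0.6 -0.3  7.2] t 5.1 j7 0.76
3 [[0.0000,0.0000,-0.0373],-0.000,0.0000],[[0.0000,0.0000,-0.0373],-0.000,0.0000],[[0.0000,0.0000,-0.0373],-0.000,0.0000]
13 [[-0.0008,-0.0384,-0.0000],0.023,0.0000],[[-0.0017,-0.0384,-0.0000],0.023,0.0000],[[-0.0026,-0.0384,-0.0000],0.023,0.0000],[[-0.0035,-0.0383,-0.0000],0.023,0.0000],[[-0.0044,-0.0382,-0.0000],0.023,0.0000],[[-0.0052,-0.0381,-0.0000],0.023,0.0000],[[-0.0061,-0.0380,-0.0000],0.023,0.0000],[[-0.0070,-0.0378,-0.0000],0.023,0.0000],[[-0.0078,-0.0377,-0.0000],0.023,0.0000],[[-0.0087,-0.0375,-0.0000],0.023,0.0000],[[-0.0095,-0.0373,-0.0000],0.023,0.0000],[[-0.0104,-0.0370,-0.0000],0.023,0.0000],[[-0.0112,-0.0368,-0.0000],0.023,0.0000]
```

>>> jog_arm(deltas=[[[0, 0, -0.02], 0, 0], [[0, 0, -0.03], 0, 0], [[0, 0, -0.032], 0, 0], [[0, 0, -0.03], 0, 0], [[-0.0008, -0.0384, 0], 0.023, 0], [[-0.0017, -0.0384, 0], 0.023, 0], [[-0.0026, -0.0384, 0], 0.023, 0], [[-0.0035, -0.0383, 0], 0.023, 0], [[-0.0044, -0.0382, 0], 0.023, 0], [[-0.0052, -0.0381, 0], 0.023, 0], [[-0.0061, -0.038, 0], 0.023, 0], [[-0.007, -0.0378, 0], 0.023, 0]])

```text
time_s: 6.6
position: [0.5534, 0.0075, 0.1598]
tool_rot: [0.001, 0.193, 0.981, 0.0]
force: [0.4, -1.8, -1.5]
width: 0.014
```

>>> jog_arm(deltas=[[[-0.0078, -0.0377, 0], 0.023, 0], [[-0.0087, -0.0375, 0], 0.023, 0], [[-0.0095, -0.0373, 0], 0.023, 0], [[-0.0104, -0.037, 0], 0.023, 0], [[-0.0112, -0.0368, 0], 0.023, 0], [[0, 0, 0], 0, 0], [[0, 0, 0], 0, 0], [[0, 0, 0], 0, 0]])

```text
time_s: 7.6
position: [0.519, -0.1791, 0.1589]
tool_rot: [0.0, 0.247, 0.969, 0.0]
force: [0.3, -0.6, -1.0]
width: 0.0137
```

```bash
python3 - <<'E'
from h import *
plan((.52,-.18,.075,-.5,0,3))
rows=[]
for n in ("scene","top"):
    p=eyes.get_image(n); plan()
    u=proj(p,[.56,-.2,.09])[0].astype(int); rows.append(cv2.resize(p["image"][u[1]-50:u[1]+50,u[0]-50:u[0]+50,::-1],(400,400),interpolation=cv2.INTER_CUBIC)); print(u)
cv2.imwrite("pics/i1.png",np.hstack(rows))
E
```

```text
at [ 0.519  -0.1791  0.1589] yaw 2.642 w 0.0137 F [ 0.3 -0.6 -1. ] t 7.6 j7 1.28
3 [[-0.0004,-0.0001,0.0280],0.000,0.0000],[[-0.0004,-0.0001,0.0280],0.000,0.0000],[[-0.0004,-0.0001,0.0280],0.000,0.0000]
at [ 0.519  -0.1792  0.1588] yaw 2.642 w 0.0137 F [-0.2  0.3 -0.7] t 7.65 j7 1.28
[345 145]
at [ 0.5189 -0.1793  0.1587] yaw 2.642 w 0.0137 F [-0.4 -0.3 -1.5] t 7.7 j7 1.28
[361 206]
```

View pics/i1.png

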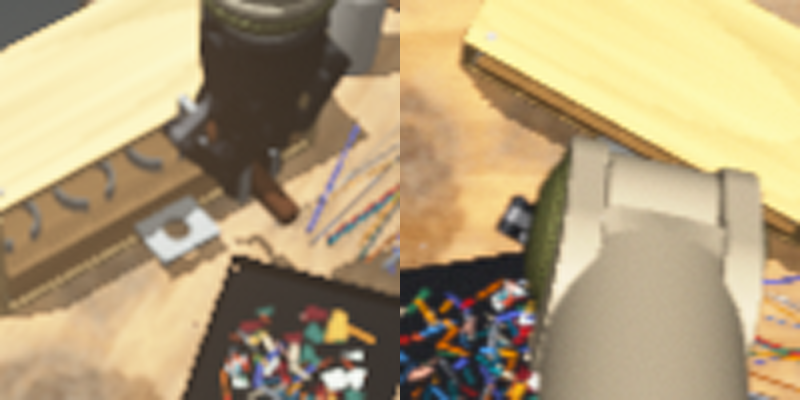

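>>> jog_arm(deltas=[[[-0.0004, -0.0001, 0.031], 0, 0], [[-0.0004, -0.0001, 0.031], 0, 0], [[-0.0004, -0.0001, 0.03], 0, 0], [[0, 0, 0], 0, 0], [[0, 0, 0], 0, 0]])

```text
time_s: 8.32
position: [0.52, -0.181, 0.0672]
tool_rot: [0.0, 0.248, 0.969, 0.0]
force: [-0.4, 0.4, -0.9]
width: 0.0138
```

```bash
python3 - <<'E'
from h import *
plan()
rows=[]
p=eyes.get_image("scene")
for z in (.025,.042,.058): rows.append(ortho(p,(.575,-.21),z,.05,.00038)) 
cv2.imwrite("pics/i2.png",np.hstack(rows))
E
```

```text
at [ 0.52   -0.181   0.0672] yaw 2.64 w 0.0138 F [-0.4  0.4 -0.9] t 8.32 j7 1.27
```

View pics/i2.png

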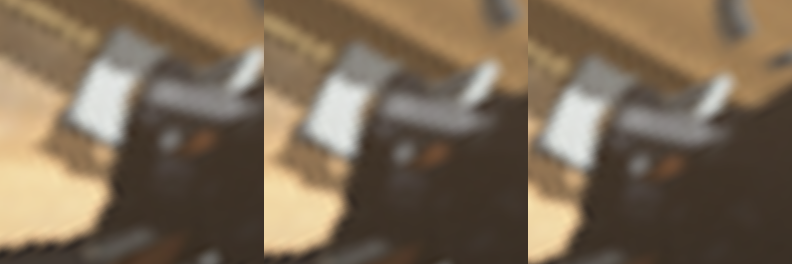

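>>> jog_arm(deltas=[[[0, 0, 0.012], 0, 0], [[0, 0, 0.01], 0, 0], [[0, 0, 0.006], 0, 0], [[0, 0, 0], 0, 0], [[0, 0, 0], 0, 0]])

```text
time_s: 9.0
position: [0.5195, -0.1813, 0.0385]
tool_rot: [-0.0, 0.248, 0.969, -0.0]
force: [0.0, -0.5, -0.5]
width: 0.0137
```

>>> jog_arm(deltas=[[[0.01, 0, 0], 0, 0], [[0.01, 0, 0], 0, 0], [[0.01, 0, 0], 0, 0], [[0.01, 0, 0], 0, 0], [[0.01, 0, 0], 0, 0], [[0.01, 0, 0], 0, 0], [[0.01, 0, 0], 0, 0], [[0.01, 0, 0], 0, 0], [[0.01, 0, 0], 0, 0], [[0.008, 0, 0], 0, 0], [[0.008, 0, 0], 0, 0], [[0, 0, 0], 0, 0]])

```text
time_s: 10.5
position: [0.4251, -0.1299, 0.0384]
tool_rot: [-0.001, 0.248, 0.969, -0.0]
force: [-0.7, -0.5, -1.1]
width: 0.0135
```

>>> jog_arm(deltas=[[[0.0, 0, 0], 0, 0], [[0.0, 0, 0], 0, 0]])

```text
time_s: 10.75
position: [0.4263, -0.1304, 0.0384]
tool_rot: [-0.0, 0.248, 0.969, -0.0]
force: [-0.0, -0.2, -1.2]
width: 0.0134
```

```bash
python3 - <<'E'
from h import *
plan()
p=eyes.get_image("scene"); save(p,"i3.png",(260,70,140,120),4)
Q=cloud(p).reshape(-1,3)
f=sel(Q,[.4,-.4,.036],[.62,-.02,.05]); ex=np.array([np.cos(.5),-np.sin(.5)]); c=np.array([.585,-.2168])
s=(f[:,:2]-c)@ex; print(len(f),np.percentile(s,[2,10,50,90]))
E
```

```text
at [ 0.4263 -0.1304  0.0384] yaw 2.64 w 0.0134 F [-0.  -0.2 -1.2] t 10.75 j7 1.22
220 [-0.19123061 -0.08269018 -0.07932416 -0.0746924 ]
```

View pics/i3.png

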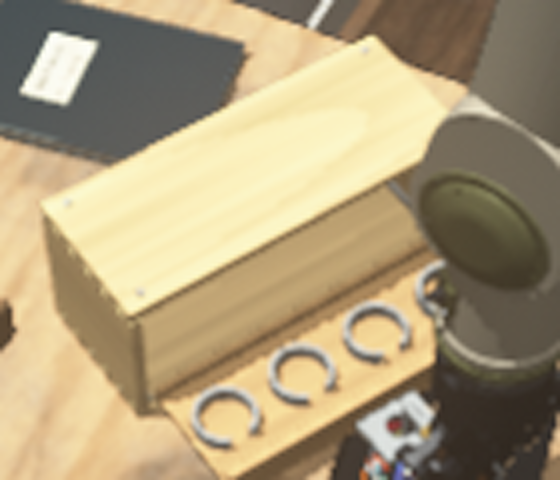

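```bash
python3 - <<'E'
from h import *
plan((.4303,-.1326,.0384,None,0,1),(.4303,-.1326,.16,None,0,4),(.6098,.3118,.16,2.939,0,14))
E
```

```text
at [ 0.4264 -0.1304  0.0384] yaw 2.639 w 0.0134 F [ 0.3 -0.1 -1.1] t 10.8 j7 1.22
1 [[-0.0045,-0.0001,0.0000],-0.000,0.0000]
4 [[0.0000,0.0000,-0.0304],-0.000,0.0000],[[0.0000,0.0000,-0.0304],-0.000,0.0000],[[0.0000,0.0000,-0.0304],-0.000,0.0000],[[0.0000,0.0000,-0.0304],-0.000,0.0000]
14 [[0.0040,0.0340,-0.0000],-0.021,0.0000],[[0.0033,0.0341,-0.0000],-0.021,0.0000],[[0.0026,0.0341,-0.0000],-0.021,0.0000],[[0.0018,0.0342,-0.0000],-0.021,0.0000],[[0.0011,0.0342,-0.0000],-0.021,0.0000],[[0.0004,0.0342,-0.0000],-0.021,0.0000],[[-0.0003,0.0342,-0.0000],-0.021,0.0000],[[-0.0011,0.0342,-0.0000],-0.021,0.0000],[[-0.0018,0.0342,-0.0000],-0.021,0.0000],[[-0.0025,0.0341,-0.0000],-0.021,0.0000],[[-0.0033,0.0341,-0.0000],-0.021,0.0000],[[-0.0040,0.0340,-0.0000],-0.021,0.0000],[[-0.0047,0.0339,-0.0000],-0.021,0.0000],[[-0.0055,0.0338,-0.0000],-0.021,0.0000]
```

>>> jog_arm(deltas=[[[-0.0045, 0, 0], 0, 0], [[0, 0, 0], 0, 0], [[0, 0, -0.02], 0, 0], [[0, 0, -0.03], 0, 0], [[0, 0, -0.035], 0, 0], [[0, 0, -0.036], 0, 0], [[0.004, 0.034, 0], -0.021, 0], [[0.0033, 0.0341, 0], -0.021, 0], [[0.0026, 0.0341, 0], -0.021, 0], [[0.0018, 0.0342, 0], -0.021, 0], [[0.0011, 0.0342, 0], -0.021, 0], [[0.0004, 0.0342, 0], -0.021, 0]])

```text
time_s: 12.3
position: [0.5078, 0.0589, 0.1595]
tool_rot: [-0.0, 0.186, 0.982, -0.0]
force: [0.7, 0.3, -1.4]
width: 0.0139
```

>>> jog_arm(deltas=[[[-0.0003, 0.0342, 0], -0.021, 0], [[-0.0011, 0.0342, 0], -0.021, 0], [[-0.0018, 0.0342, 0], -0.021, 0], [[-0.0025, 0.0341, 0], -0.021, 0], [[-0.0033, 0.0341, 0], -0.021, 0], [[-0.004, 0.034, 0], -0.021, 0], [[-0.0047, 0.0339, 0], -0.021, 0], [[-0.0055, 0.0338, 0], -0.021, 0], [[0, 0, 0], 0, 0], [[0, 0, 0], 0, 0], [[0, 0, 0], 0, 0]])

```text
time_s: 13.68
position: [0.6109, 0.31, 0.1595]
tool_rot: [-0.0, 0.104, 0.995, -0.0]
force: [0.4, 0.4, -0.7]
width: 0.0138
```

```bash
python3 - <<'E'
from h import *
plan((.6096,.3117,.065,2.939,0,4))
E
```

```text
at [0.6109 0.31   0.1595] yaw 2.932 w 0.0138 F [ 0.4  0.4 -0.7] t 13.68 j7 0.77
4 [[0.0004,0.0004,0.0236],-0.002,0.0000],[[0.0004,0.0004,0.0236],-0.002,0.0000],[[0.0004,0.0004,0.0236],-0.002,0.0000],[[0.0004,0.0004,0.0236],-0.002,0.0000]
```

>>> jog_arm(deltas=[[[0.0004, 0.0004, 0.0236], -0.002, 0], [[0.0004, 0.0004, 0.0236], -0.002, 0], [[0.0004, 0.0004, 0.0236], -0.002, 0], [[0.0004, 0.0004, 0.0236], -0.002, 0], [[0, 0, 0.005], 0, 0], [[0, 0, 0.005], 0, 0], [[0, 0, 0.004], 0, 0], [[0, 0, 0.002], 0, 0], [[0, 0, 0], 0, 0], [[0, 0, 0], 0, 0]])

```text
time_s: 14.92
position: [0.61, 0.313, 0.0493]
tool_rot: [0.0, 0.1, 0.995, -0.0]
force: [0.5, -1.2, 0.6]
width: 0.0137
```

>>> jog_arm(deltas=[[[0, 0, 0.001], 0, 0], [[0, 0, 0], 0, 0.03], [[0, 0, 0], 0, 0.045], [[0, 0, 0], 0, 0.045], [[0, 0, 0], 0, 0.045], [[0, 0, -0.02], 0, 0.045], [[0, 0, -0.03], 0, 0.045], [[0, 0, -0.04], 0, 0.045], [[0, 0, -0.05], 0, 0.045], [[0, 0, -0.03], 0, 0.045], [[0, 0, 0], 0, 0.045]])

```text
time_s: 16.3
position: [0.6111, 0.314, 0.2226]
tool_rot: [0.003, 0.1, 0.995, 0.002]
force: [-0.3, 0.1, -0.3]
width: 0.0454
```

```bash
cat >> h.py <<'E'
def press_fit(p,c0):
    """axis xy and lug heading of a press near c0, by matching rendered brass shape (foot+lug) against the brass colour in an ortho view; handle masks part"""
    res=.0004; o=ortho(p,c0,.012,.045,res); lab=cv2.cvtColor(o,cv2.COLOR_BGR2LAB).astype(float)
    return o,lab
E
python3 - <<'E'
from h import *
plan()
tiles=[]
for n in ("scene","top"):
    p=eyes.get_image(n); Q=cloud(p).reshape(-1,3)
    r=nets.outline_of(p,"press_1"); C=cloud(p)
    for o in r: print(n,round(o["score"],2),o["box"],np.round(np.nanmedian(C[o["region"]],0),3))
    h=sel(Q,[.55,.26,.06],[.72,.36,.085]); 
    if len(h)>100:
        m=h.mean(0); u,s,vt=np.linalg.svd(h[:,:2]-m[:2],full_matrices=False); d=vt[0]*np.sign(vt[0,0]); t=(h[:,:2]-m[:2])@d
        print("hook",len(h),m,"yaw",np.arctan2(d[1],d[0]),"ends",m[:2]+d*t.min(),m[:2]+d*t.max())
    tiles.append(np.hstack([ortho(p,c,.008,.05,.0005) for c in ((.607,.173),(.547,.074),(.6545,.0135))]+[ortho(p,(.56,-.19),.03,.1,.001)]))
cv2.imwrite("pics/p1.png",np.vstack(tiles))
E
```

```text
at [0.6111 0.314  0.2226] yaw 2.942 w 0.0454 F [-0.3  0.1 -0.3] t 16.3 j7 0.78
scene 0.69 [258.4, 247.3, 14.5, 21.0] [0.607 0.174 0.014]
scene 0.65 [295.9, 228.0, 14.5, 21.4] [0.542 0.08  0.018]
scene 0.64 [273.7, 191.9, 11.6, 25.1] [0.652 0.018 0.014]
hook 329 [0.611701   0.31254136 0.06734649] yaw -0.20374751193260895 ends [0.56401961 0.32239303] [0.67657395 0.29913767]
top 0.62 [230.0, 187.4, 11.9, 12.4] [0.609 0.163 0.014]
top 0.43 [259.1, 205.1, 17.9, 16.0] [0.547 0.069 0.013]
top 0.28 [315.6, 173.8, 87.4, 70.5] [ 0.554 -0.194  0.018]
hook 240 [0.615276   0.30938163 0.06727792] yaw -0.19390147856602324 ends [0.56359875 0.31952943] [0.68343213 0.2959979 ]
```

View pics/p1.png

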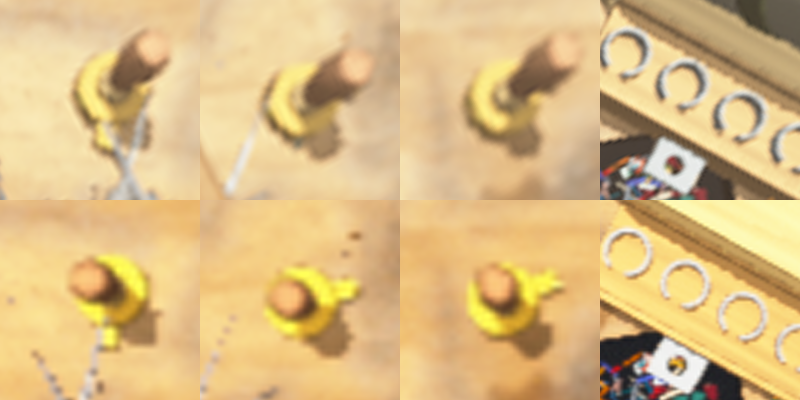

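```bash
cat > fit.py <<'E'
from h import *
from scipy.optimize import minimize, least_squares
def brass(p):
    lab=cv2.cvtColor(p["image"],cv2.COLOR_RGB2LAB).astype(np.float32); return lab[...,2]-128
def samp(im,uv): return cv2.remap(im,uv[:,0].astype(np.float32).reshape(1,-1),uv[:,1].astype(np.float32).reshape(1,-1),cv2.INTER_LINEAR)[0]
g=np.arange(-34,34.1,1.)*1e-3; GX,GY=[a.ravel() for a in np.meshgrid(g,g)]
def press(p,c0,z0=0.,hint=None):
    """template: foot disc + lug brass vs bench round it; returns x,y,lug heading,score"""
    B=brass(p); cam=-np.array(p["extrinsics"])[:3,:3].T@np.array(p["extrinsics"])[:3,3]
    R=np.hypot(GX,GY)
    best=None
    def score(x,y,th):
        a=GX*np.cos(th)+GY*np.sin(th); b=-GX*np.sin(th)+GY*np.cos(th)
        foot=R<.0178; lug=(~foot)&(a>0)&(a<.0285)&(abs(b)<.0045); z=np.where(foot,.012,np.where(lug,.008,.004))+z0
        # handle occlusion: ray from the point to the camera through a 21.6 mm cylinder up to 74 mm
        d=cam[:2]-[x,y]; d=d/(cam[2]-.04-z0)       # horizontal shift per height
        u=np.hypot(*d); e=d/u; h=.074+z0-z
        t=np.clip(-(GX*e[0]+GY*e[1]),.0,u*h); occ=np.hypot(GX+e[0]*t,GY+e[1]*t)<.0125
        v=samp(B,proj(p,np.c_[x+GX,y+GY,z])); f=(foot|lug)&~occ; n=~(foot|lug)&~occ&(R<.033)
        w=np.where(lug,3,1.)
        return (v*w)[f].sum()/w[f].sum()-np.minimum(v[n],60).mean()
    x,y=c0
    ths=np.arange(0,2*np.pi,.15) if hint is None else hint+np.arange(-.5,.51,.1)
    for x in c0[0]+np.arange(-.006,.0061,.002):
        for y in c0[1]+np.arange(-.006,.0061,.002):
            for th in ths:
                s=score(x,y,th)
                if best is None or s>best[0]: best=(s,x,y,th)
    r=minimize(lambda q:-score(q[0]/1000,q[1]/1000,q[2]/20),[best[1]*1000,best[2]*1000,best[3]*20],method="Nelder-Mead",options=dict(initial_simplex=np.array([best[1]*1000,best[2]*1000,best[3]*20])+np.array([[0,0,0],[1,0,0],[0,1,0],[0,0,1.5]])))
    return r.x[0]/1000,r.x[1]/1000,(r.x[2]/20+np.pi)%(2*np.pi)-np.pi,-r.fun
def collar(p,c0,yaw=-.5):
    """collar ring at z=.03 : bright/grey ring r 19.8..23.8 -> centre by matching low saturation"""
    hsv=cv2.cvtColor(p["image"],cv2.COLOR_RGB2HSV).astype(np.float32); S=255-hsv[...,1]
    a=np.linspace(-np.pi,np.pi,180,endpoint=False); a=a[abs(abs(a)-np.pi)>.45]+yaw
    def val(c,r,z): return samp(S,proj(p,np.c_[c[0]+r*np.cos(a),c[1]+r*np.sin(a),np.full_like(a,z)])).mean()
    f=lambda q:-(2*val(q/1000,.0218,.03)-val(q/1000,.027,.0285)-.3*val(q/1000,.0165,.022))
    gr=[(f(np.array([c0[0]*1000+i,c0[1]*1000+j])),i,j) for i in np.arange(-6,7,1.5) for j in np.arange(-6,7,1.5)]
    b=min(gr); r=minimize(f,[c0[0]*1000+b[1],c0[1]*1000+b[2]],method="Nelder-Mead",options=dict(initial_simplex=np.array([c0[0]*1000+b[1],c0[1]*1000+b[2]])+np.array([[0,0],[1,0],[0,1]])))
    return r.x/1000,-r.fun
def hole(p,c0):
    o=ortho(p,c0,.025,.05,.00025); hsv=cv2.cvtColor(o,cv2.COLOR_BGR2HSV); k=((hsv[...,1]<60)&(hsv[...,2]>110)).astype(np.uint8)
    k=cv2.morphologyEx(k,cv2.MORPH_OPEN,np.ones((9,9))); nl,lab,st,ce=cv2.connectedComponentsWithStats(k)
    out=[]
    for i in range(1,nl):
        if st[i,4]>1500 and st[i,4]*.0625<2600:
            c=cv2.findContours((lab==i).astype(np.uint8),cv2.RETR_CCOMP,cv2.CHAIN_APPROX_NONE)[0]; rc=cv2.minAreaRect(c[0])
            out.append((st[i,4]*.0625,rc[2],[np.round([c0[0]+.05-q[:,0,1].mean()*.00025,c0[1]+.05-q[:,0,0].mean()*.00025],4) for q in c if len(q)>100]))
    return out
E
time python3 - <<'E'
from fit import *
for n in ("scene","top"):
    p=eyes.get_image(n); print(n)
    for c in ((.609,.169),(.547,.0745),(.6545,.0135)): print(" press",np.round(press(p,c),4))
    for c in ((.6096,-.1174),(.578,-.1753),(.5464,-.2333),(.5148,-.2912)):
        r=collar(p,c); print(" collar",np.round(r[0],4),round(r[1],1))
    print(hole(p,(.4964,-.1684)))
E
```

```text
scene
 press [ 0.6131  0.1673 -1.0252 17.3393]
 press [ 0.5472  0.0721 -1.1685 15.8081]
 press [ 6.56400e-01  1.12000e-02 -1.12560e+00  1.56114e+01]
 collar [ 0.6092 -0.1161] 244.9
 collar [ 0.5771 -0.1733] 241.9
 collar [ 0.5453 -0.2313] 238.0
 collar [ 0.5134 -0.2885] 237.5
[(np.float64(96.375), 90.0, [array([ 0.5408, -0.2141])]), (np.float64(2168.25), 28.393020629882812, [array([ 0.4935, -0.1657]), array([ 0.4961, -0.1664])]), (np.float64(179.4375), 40.36453628540039, [array([ 0.4942, -0.124 ])]), (np.float64(144.875), 88.63607025146484, [array([ 0.4758, -0.1393])]), (np.float64(131.5), 90.0, [array([ 0.4658, -0.1222])]), (np.float64(250.8125), 48.012786865234375, [array([ 0.4591, -0.1495])])]
top
 press [ 0.6124  0.1682 -3.0867 22.7618]
 press [ 0.5464  0.0758 -1.3276 27.2926]
 press [ 6.55300e-01  1.32000e-02 -1.19510e+00  2.77592e+01]
 collar [ 0.6085 -0.117 ] 269.7
 collar [ 0.5766 -0.1748] 270.7
 collar [ 0.5447 -0.2325] 271.2
 collar [ 0.5129 -0.29  ] 269.1
[(np.float64(2264.5), 30.25643539428711, [array([ 0.4857, -0.1608]), array([ 0.496 , -0.1673])]), (np.float64(126.25), 90.0, [array([ 0.4668, -0.1266])])]
real	0m36.246s
user	0m34.501s
sys	0m0.789s
```

```bash
python3 - <<'E'
from h import *
plan((.5468,.074,.15,3.41,.055,8,1),(.5468,.074,.041,None,.055,4))
E
```

```text
at [0.6093 0.3131 0.217 ] yaw 2.942 w 0.0447 F [-0.9 -0.7 -0.3] t 16.6 j7 0.78
8 [[0.0017,-0.0308,0.0084],-0.059,0.0550],[[0.0035,-0.0307,0.0084],-0.059,0.0550],[[0.0053,-0.0304,0.0084],-0.059,0.0550],[[0.0071,-0.0301,0.0084],-0.059,0.0550],[[0.0088,-0.0296,0.0084],-0.059,0.0550],[[0.0105,-0.0290,0.0084],-0.059,0.0550],[[0.0122,-0.0284,0.0084],-0.059,0.0550],[[0.0139,-0.0276,0.0084],-0.059,0.0550]
4 [[0.0000,0.0000,0.0272],-0.000,0.0550],[[0.0000,0.0000,0.0272],-0.000,0.0550],[[0.0000,0.0000,0.0272],-0.000,0.0550],[[0.0000,0.0000,0.0272],-0.000,0.0550]
```

>>> jog_arm(deltas=[[[0.0017, -0.0308, 0.0084], -0.059, 0.055], [[0.0035, -0.0307, 0.0084], -0.059, 0.055], [[0.0053, -0.0304, 0.0084], -0.059, 0.055], [[0.0071, -0.0301, 0.0084], -0.059, 0.055], [[0.0088, -0.0296, 0.0084], -0.059, 0.055], [[0.0105, -0.029, 0.0084], -0.059, 0.055], [[0.0122, -0.0284, 0.0084], -0.059, 0.055], [[0.0139, -0.0276, 0.0084], -0.059, 0.055], [[0, 0, 0], 0, 0.055], [[0, 0, 0], 0, 0.055], [[0, 0, 0], 0, 0.055]])

```text
time_s: 17.98
position: [0.5482, 0.0754, 0.1509]
tool_rot: [0.0, -0.136, 0.991, 0.0]
force: [-0.5, -0.0, -0.1]
width: 0.055
```

```bash
python3 - <<'E'
from h import *
plan((.5468,.074,.041,3.41,.055,4))
E
```

```text
at [0.5482 0.0754 0.1509] yaw -2.868 w 0.055 F [-0.5 -0.  -0.1] t 17.98 j7 1.44
4 [[0.0004,-0.0002,0.0275],0.001,0.0550],[[0.0004,-0.0002,0.0275],0.001,0.0550],[[0.0004,-0.0002,0.0275],0.001,0.0550],[[0.0004,-0.0002,0.0275],0.001,0.0550]
```

>>> jog_arm(deltas=[[[0.0004, -0.0002, 0.0275], 0, 0.055], [[0.0004, -0.0002, 0.0275], 0, 0.055], [[0.0004, -0.0002, 0.0275], 0, 0.055], [[0.0004, -0.0002, 0.0275], 0, 0.055], [[0, 0, 0], 0, 0.055], [[0, 0, 0], 0, 0.03], [[0, 0, 0], 0, 0.02], [[0, 0, 0], 0, 0.0], [[0, 0, 0], 0, 0.0], [[0, 0, 0], 0, 0.0]])

```text
time_s: 19.23
position: [0.5473, 0.0732, 0.0422]
tool_rot: [0.001, -0.136, 0.991, 0.0]
force: [-0.1, 0.4, 8.6]
width: 0.0203
```

>>> jog_arm(deltas=[[[0, 0, 0], 0, 0.05], [[0, 0, 0], 0, 0.05], [[0, 0, 0], 0.157, 0.05], [[0, 0, 0], 0.157, 0.05], [[0, 0, 0], 0.157, 0.05], [[0, 0, 0], 0.157, 0.05], [[0, 0, 0], 0.157, 0.05], [[0, 0, 0], 0.157, 0.05], [[0, 0, 0], 0.157, 0.05], [[0, 0, 0], 0.157, 0.05], [[0, 0, 0], 0.157, 0.05], [[0, 0, 0], 0.157, 0.05]])

```text
time_s: 20.72
position: [0.5465, 0.073, 0.0409]
tool_rot: [-0.0, 0.606, 0.795, 0.0]
force: [-0.8, 0.0, -0.3]
width: 0.0501
```

```bash
python3 - <<'E'
from fit import *
plan((.5468,.074,.041,1.84,.05,1))
for n in ("scene","top"):
    p=eyes.get_image(n); print(n)
    for c in ((.6127,.168),(.6555,.0125)): print(" press",np.round(press(p,c),4))
    save(p,"a_%s.png"%n,None)
    cv2.imwrite("pics/ap_%s.png"%n,ortho(p,(.61,.17),.008,.04,.0002))
a=np.hstack([cv2.imread("pics/ap_%s.png"%n) for n in ("scene","top")]); cv2.imwrite("pics/ap.png",a)
E
```

```text
at [0.5465 0.073  0.0409] yaw 1.839 w 0.0501 F [-0.8  0.  -0.3] t 20.73 j7 0.46
1 [[0.0008,0.0006,-0.0001],-0.001,0.0500]
scene
 press [ 0.613   0.1672 -1.0036 17.1216]
 press [6.55000e-01 1.30000e-03 9.81800e-01 1.76159e+01]
top
 press [0.6051 0.1784 0.6475 3.9217]
 press [ 6.55500e-01  1.33000e-02 -1.20950e+00  2.77682e+01]
```

View pics/ap.png

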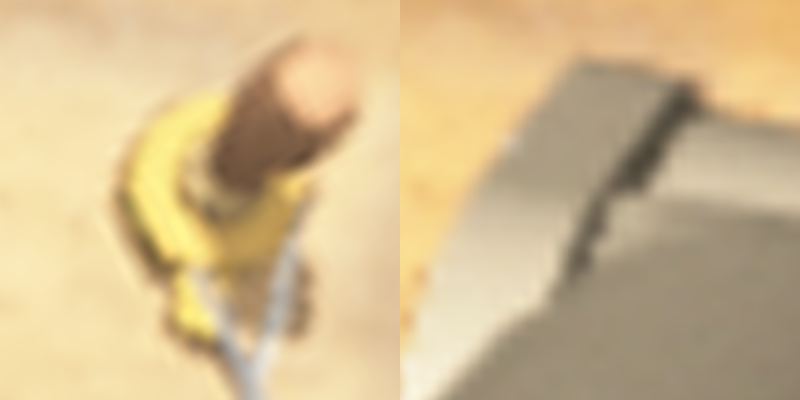

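```bash
python3 - <<'E'
from h import *
plan((.5465,.073,.16,None,0,4),(.545,-.2319,.16,-.507,0,15,1))
E
```

```text
at [0.5464 0.0732 0.0408] yaw 1.842 w 0.0499 F [-0.9  0.5 -0.1] t 20.82 j7 0.46
4 [[-0.0001,0.0000,-0.0298],-0.000,0.0000],[[-0.0001,0.0000,-0.0298],-0.000,0.0000],[[-0.0001,0.0000,-0.0298],-0.000,0.0000],[[-0.0001,0.0000,-0.0298],-0.000,0.0000]
15 [[-0.0196,-0.0055,-0.0000],0.157,0.0000],[[-0.0202,-0.0024,-0.0000],0.157,0.0000],[[-0.0203,0.0007,-0.0000],0.157,0.0000],[[-0.0199,0.0039,-0.0000],0.157,0.0000],[[-0.0191,0.0070,-0.0000],0.157,0.0000],[[-0.0178,0.0099,-0.0000],0.157,0.0000],[[-0.0160,0.0125,-0.0000],0.157,0.0000],[[-0.0139,0.0149,-0.0000],0.157,0.0000],[[-0.0114,0.0168,-0.0000],0.157,0.0000],[[-0.0086,0.0184,-0.0000],0.157,0.0000],[[-0.0056,0.0195,-0.0000],0.157,0.0000],[[-0.0025,0.0202,-0.0000],0.157,0.0000],[[0.0007,0.0203,-0.0000],0.157,0.0000],[[0.0038,0.0200,-0.0000],0.157,0.0000],[[0.0069,0.0191,-0.0000],0.157,0.0000]
```

>>> jog_arm(deltas=[[[0, 0, 0], 0, 0.03], [[0, 0, 0], 0, 0.0], [[0, 0, 0], 0, 0.0], [[0, 0, 0], 0, 0.0], [[0, 0, 0], 0, 0.0], [[0, 0, 0], 0, 0.0], [[0, 0, -0.02], 0, 0], [[0, 0, -0.03], 0, 0], [[0, 0, -0.03], 0, 0], [[0, 0, -0.04], 0, 0], [[0, 0, 0], 0, 0]])

```text
time_s: 22.2
position: [0.5476, 0.0731, 0.163]
tool_rot: [0.001, 0.604, 0.797, 0.002]
force: [0.1, -0.1, -2.5]
width: 0.0202
```

>>> jog_arm(deltas=[[[-0.0196, -0.0055, 0], 0.157, 0], [[-0.0202, -0.0024, 0], 0.157, 0], [[-0.0203, 0.0007, 0], 0.157, 0], [[-0.0199, 0.0039, 0], 0.157, 0], [[-0.0191, 0.007, 0], 0.157, 0], [[-0.0178, 0.0099, 0], 0.157, 0], [[-0.016, 0.0125, 0], 0.157, 0], [[-0.0139, 0.0149, 0], 0.157, 0], [[-0.0114, 0.0168, 0], 0.157, 0], [[-0.0086, 0.0184, 0], 0.157, 0], [[-0.0056, 0.0195, 0], 0.157, 0], [[-0.0025, 0.0202, 0], 0.157, 0]])

```text
time_s: 23.7
position: [0.5445, -0.1713, 0.1595]
tool_rot: [0.0, 1.0, -0.023, -0.001]
force: [0.9, -0.3, -0.7]
width: 0.0205
```

>>> jog_arm(deltas=[[[0.0007, 0.0203, 0], 0.157, 0], [[0.0038, 0.02, 0], 0.157, 0], [[0.0069, 0.0191, 0], 0.157, 0], [[0, 0, 0], 0, 0], [[0, 0, 0], 0, 0], [[0, 0, 0], 0, 0]])

```text
time_s: 24.45
position: [0.5448, -0.2309, 0.1605]
tool_rot: [-0.0, 0.968, -0.252, -0.0]
force: [0.5, 0.2, -1.4]
width: 0.0203
```

```bash
python3 - <<'E'
from fit import *
plan((.545,-.2319,.08,-.507,0,3,1))
p=eyes.get_image("scene"); s,c,y=pose()
cv2.imwrite("pics/b1.png",cv2.resize(ortho(p,c[:2],c[2]-.033,.06,.0003),(500,500)))
E
```

```text
at [ 0.5448 -0.2309  0.1605] yaw -0.509 w 0.0203 F [ 0.5  0.2 -1.4] t 24.45 j7 -0.89
3 [[0.0002,0.0002,0.0268],-0.001,0.0000],[[0.0002,0.0002,0.0268],-0.001,0.0000],[[0.0002,0.0002,0.0268],-0.001,0.0000]
```

View pics/b1.png

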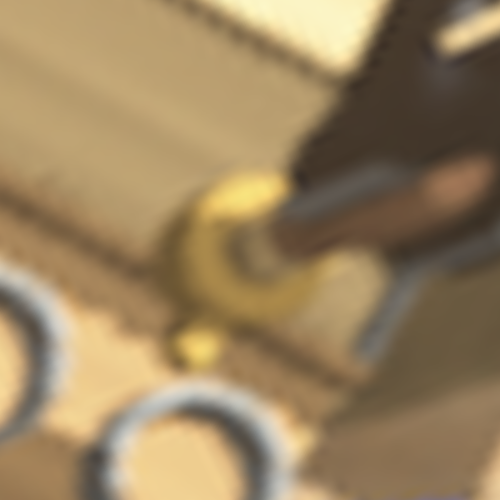

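>>> jog_arm(deltas=[[[0.0002, 0.0006, 0.028], 0, 0], [[0.0002, 0.0004, 0.028], 0, 0], [[0.0002, 0.0002, 0.026], 0, 0], [[0, 0, 0], 0, 0], [[0, 0, 0], 0, 0], [[0, 0, 0], 0, 0]])

```text
time_s: 25.25
position: [0.5453, -0.2335, 0.08]
tool_rot: [0.0, 0.968, -0.253, 0.001]
force: [0.1, 1.1, -2.1]
width: 0.0201
```

```bash
python3 - <<'E'
from fit import *
plan((.545,-.2319,.059,-.507,0,4,1))
E
```

```text
at [ 0.5453 -0.2335  0.08  ] yaw -0.511 w 0.0201 F [ 0.1  1.1 -2.1] t 25.25 j7 -0.79
4 [[-0.0003,-0.0003,0.0052],-0.001,0.0000],[[-0.0003,-0.0003,0.0052],-0.001,0.0000],[[-0.0003,-0.0003,0.0052],-0.001,0.0000],[[-0.0003,-0.0003,0.0052],-0.001,0.0000]
```

>>> jog_arm(deltas=[[[0, 0, 0], 0, 0], [[0, 0, 0], 0, 0], [[0, 0, 0], 0, 0]])

```text
time_s: 25.62
position: [0.5448, -0.2332, 0.079]
tool_rot: [0.0, 0.968, -0.253, 0.0]
force: [-0.2, 0.5, -1.8]
width: 0.0205
```

>>> jog_arm(deltas=[[[0, 0, 0], 0, 0], [[0, 0, 0], 0, 0]])

```text
time_s: 25.88
position: [0.5447, -0.2333, 0.0789]
tool_rot: [0.0, 0.968, -0.253, -0.0]
force: [0.1, -0.3, -2.2]
width: 0.0201
```

>>> jog_arm(deltas=[[[-0.0004, -0.0014, 0.004], 0, 0], [[0, 0, 0.003], 0, 0], [[0, 0, 0.003], 0, 0], [[0, 0, 0.003], 0, 0], [[0, 0, 0.003], 0, 0], [[0, 0, 0], 0, 0], [[0, 0, 0], 0, 0]])

```text
time_s: 26.75
position: [0.5451, -0.2319, 0.0629]
tool_rot: [0.0, 0.967, -0.253, 0.0]
force: [0.2, -0.4, -2.4]
width: 0.0198
```

>>> jog_arm(deltas=[[[0, 0, 0.002], 0, 0], [[0, 0, 0.0015], 0, 0], [[0, 0, 0.001], 0, 0], [[0, 0, 0], 0, 0], [[0, 0, 0], 0, 0]])

```text
time_s: 27.38
position: [0.5453, -0.2321, 0.059]
tool_rot: [-0.0, 0.967, -0.253, 0.0]
force: [-0.5, 0.9, 5.9]
width: 0.0203
```

>>> jog_arm(deltas=[[[0, 0, 0], 0, 0.03], [[0, 0, 0], 0, 0.045], [[0, 0, 0], 0, 0.045], [[0, 0, 0], 0, 0.045], [[0, 0, -0.01], 0, 0.045], [[0, 0, -0.03], 0, 0.045], [[0, 0, -0.04], 0, 0.045], [[0, 0, -0.03], 0, 0.045], [[0, 0, 0], 0, 0.045], [[0, 0, 0], 0, 0.045]])

```text
time_s: 28.62
position: [0.545, -0.2314, 0.1683]
tool_rot: [-0.0, 0.968, -0.253, -0.0]
force: [-0.3, -0.8, -0.4]
width: 0.0448
```

```bash
python3 - <<'E'
from fit import *
plan((.6555,.0125,.16,.368,.055,7,1),(.6555,.0125,.041,None,.055,4))
E
```

```text
at [ 0.545  -0.2314  0.1683] yaw -0.511 w 0.0448 F [-0.3 -0.8 -0.4] t 28.62 j7 -0.94
7 [[-0.0033,-0.0381,0.0012],-0.126,0.0550],[[0.0015,-0.0382,0.0012],-0.126,0.0550],[[0.0063,-0.0377,0.0012],-0.126,0.0550],[[0.0110,-0.0366,0.0012],-0.126,0.0550],[[0.0155,-0.0350,0.0012],-0.126,0.0550],[[0.0197,-0.0328,0.0012],-0.126,0.0550],[[0.0237,-0.0300,0.0012],-0.126,0.0550]
4 [[0.0000,0.0000,0.0297],-0.000,0.0550],[[0.0000,0.0000,0.0297],-0.000,0.0550],[[0.0000,0.0000,0.0297],-0.000,0.0550],[[0.0000,0.0000,0.0297],-0.000,0.0550]
```

>>> jog_arm(deltas=[[[-0.0033, -0.0381, 0.0012], -0.126, 0.055], [[0.0015, -0.0382, 0.0012], -0.126, 0.055], [[0.0063, -0.0377, 0.0012], -0.126, 0.055], [[0.011, -0.0366, 0.0012], -0.126, 0.055], [[0.0155, -0.035, 0.0012], -0.126, 0.055], [[0.0197, -0.0328, 0.0012], -0.126, 0.055], [[0.0237, -0.03, 0.0012], -0.126, 0.055], [[0, 0, 0], 0, 0.055], [[0, 0, 0], 0, 0.055], [[0, 0, 0], 0, 0.055], [[0, 0, 0], 0, 0.055]])

```text
time_s: 30.0
position: [0.6549, 0.0111, 0.16]
tool_rot: [0.0, 0.983, 0.183, -0.0]
force: [0.2, 0.5, 1.4]
width: 0.0549
```

```bash
python3 - <<'E'
from fit import *
plan((.6555,.0125,.041,.368,.055,4,1))
p=eyes.get_image("scene")
r=nets.outline_of(p,"press_1"); C=cloud(p)
for o in r: print(round(o["score"],2),o["box"],np.round(np.nanmedian(C[o["region"]],0),3))
Q=C.reshape(-1,3)
for c in ((.545,-.232),(.6127,.168),(.6555,.0125)):
    t=sel(Q,[c[0]-.02,c[1]-.02,.066],[c[0]+.02,c[1]+.02,.1]); print(len(t),np.round(np.median(t,0),4),np.round((t.min(0)+t.max(0))/2,4))
E
```

```text
at [0.6549 0.0111 0.16  ] yaw 0.369 w 0.0549 F [0.2 0.5 1.4] t 30.0 j7 -0.67
4 [[0.0003,-0.0003,0.0298],0.000,0.0550],[[0.0003,-0.0003,0.0298],0.000,0.0550],[[0.0003,-0.0003,0.0298],0.000,0.0550],[[0.0003,-0.0003,0.0298],0.000,0.0550]
0.55 [272.1, 193.4, 15.0, 18.0] [0.652 0.018 0.016]
0.48 [255.8, 246.8, 15.0, 22.0] [0.607 0.173 0.015]
  return _methods._mean(a, axis=axis, dtype=dtype,
  ret = um.true_divide(
Traceback (most recent call last):
ValueError: zero-size array to reduction operation minimum which has no identity
```

>>> jog_arm(deltas=[[[0.0003, -0.0003, 0.0298], 0, 0.055], [[0.0003, -0.0003, 0.0298], 0, 0.055], [[0.0003, -0.0003, 0.0298], 0, 0.055], [[0.0003, -0.0003, 0.0298], 0, 0.055], [[0, 0, 0], 0, 0.055], [[0, 0, 0], 0, 0.03], [[0, 0, 0], 0, 0.02], [[0, 0, 0], 0, 0.0], [[0, 0, 0], 0, 0.0], [[0, 0, 0], 0, 0.0]])

```text
time_s: 31.35
position: [0.6568, 0.0134, 0.0422]
tool_rot: [0.0, 0.983, 0.184, 0.001]
force: [-0.2, -0.8, 6.9]
width: 0.0197
```

>>> jog_arm(deltas=[[[0, 0, 0], 0, 0.05], [[0, 0, 0], 0, 0.05], [[0, 0, 0], -0.157, 0.05], [[0, 0, 0], -0.157, 0.05], [[0, 0, 0], -0.157, 0.05], [[0, 0, 0], -0.157, 0.05], [[0, 0, 0], -0.157, 0.05], [[0, 0, 0], -0.157, 0.05], [[0, 0, 0], -0.157, 0.05], [[0, 0, 0], -0.157, 0.05], [[0, 0, 0], -0.157, 0.05], [[0, 0, 0], -0.157, 0.05]])

```text
time_s: 32.85
position: [0.6558, 0.0137, 0.0407]
tool_rot: [-0.0, 0.563, 0.827, -0.0]
force: [0.4, -0.6, -0.3]
width: 0.0502
```

>>> jog_arm(deltas=[[[0, 0, 0], 0, 0.05], [[0, 0, 0], 0, 0.03], [[0, 0, 0], 0, 0.0], [[0, 0, 0], 0, 0.0], [[0, 0, 0], 0, 0.0], [[0, 0, 0], 0, 0.0], [[0, 0, 0], 0, 0.0]])

```text
time_s: 33.72
position: [0.6558, 0.0137, 0.0408]
tool_rot: [-0.0, 0.565, 0.825, -0.0]
force: [-0.3, -0.0, 0.5]
width: 0.0204
```

```bash
python3 - <<'E'
from fit import *
s,c,y=pose()
plan((c[0],c[1],.16,None,0,4),(.5769,-.1741,.16,-.507,0,16,1))
E
```

```text
at [0.6558 0.0137 0.0408] yaw 1.941 w 0.0204 F [-0.3 -0.   0.5] t 33.73 j7 0.53
4 [[0.0000,0.0000,-0.0298],-0.000,0.0000],[[0.0000,0.0000,-0.0298],-0.000,0.0000],[[0.0000,0.0000,-0.0298],-0.000,0.0000],[[0.0000,0.0000,-0.0298],-0.000,0.0000]
16 [[-0.0092,-0.0088,-0.0000],0.153,0.0000],[[-0.0104,-0.0073,-0.0000],0.153,0.0000],[[-0.0114,-0.0057,-0.0000],0.153,0.0000],[[-0.0121,-0.0039,-0.0000],0.153,0.0000],[[-0.0126,-0.0020,-0.0000],0.153,0.0000],[[-0.0127,-0.0000,-0.0000],0.153,0.0000],[[-0.0126,0.0019,-0.0000],0.153,0.0000],[[-0.0122,0.0038,-0.0000],0.153,0.0000],[[-0.0114,0.0056,-0.0000],0.153,0.0000],[[-0.0104,0.0073,-0.0000],0.153,0.0000],[[-0.0092,0.0088,-0.0000],0.153,0.0000],[[-0.0078,0.0101,-0.0000],0.153,0.0000],[[-0.0061,0.0112,-0.0000],0.153,0.0000],[[-0.0044,0.0120,-0.0000],0.153,0.0000],[[-0.0025,0.0125,-0.0000],0.153,0.0000],[[-0.0006,0.0127,-0.0000],0.153,0.0000]
```

>>> jog_arm(deltas=[[[0, 0, -0.02], 0, 0], [[0, 0, -0.03], 0, 0], [[0, 0, -0.04], 0, 0], [[0, 0, -0.03], 0, 0], [[-0.0092, -0.0088, 0], 0.153, 0], [[-0.0104, -0.0073, 0], 0.153, 0], [[-0.0114, -0.0057, 0], 0.153, 0], [[-0.0121, -0.0039, 0], 0.153, 0], [[-0.0126, -0.002, 0], 0.153, 0], [[-0.0127, 0, 0], 0.153, 0], [[-0.0126, 0.0019, 0], 0.153, 0], [[-0.0122, 0.0038, 0], 0.153, 0]])

```text
time_s: 35.22
position: [0.6165, -0.0803, 0.162]
tool_rot: [-0.0, 0.937, 0.349, 0.001]
force: [0.2, -0.1, -1.4]
width: 0.0203
```

>>> jog_arm(deltas=[[[-0.0114, 0.0056, 0], 0.153, 0], [[-0.0104, 0.0073, 0], 0.153, 0], [[-0.0092, 0.0088, 0], 0.153, 0], [[-0.0078, 0.0101, 0], 0.153, 0], [[-0.0061, 0.0112, 0], 0.153, 0], [[-0.0044, 0.012, 0], 0.153, 0], [[-0.0025, 0.0125, 0], 0.153, 0], [[-0.0006, 0.0127, 0], 0.153, 0], [[0, 0, 0], 0, 0], [[0, 0, 0], 0, 0], [[0, 0, 0], 0, 0], [[0, 0, 0], 0, 0]])

```text
time_s: 36.72
position: [0.5772, -0.1737, 0.1609]
tool_rot: [-0.0, 0.968, -0.25, 0.0]
force: [-0.9, -0.1, -1.8]
width: 0.0201
```

```bash
python3 - <<'E'
from fit import *
plan((.5769,-.1741,.08,-.507,0,3,1))
p=eyes.get_image("scene"); s,c,y=pose()
cv2.imwrite("pics/c1.png",cv2.resize(ortho(p,c[:2],c[2]-.033,.06,.0003),(500,500)))
E
```

```text
at [ 0.5772 -0.1737  0.1609] yaw -0.506 w 0.0201 F [-0.9 -0.1 -1.8] t 36.73 j7 -1.05
3 [[-0.0000,0.0002,0.0270],0.000,0.0000],[[-0.0000,0.0002,0.0270],0.000,0.0000],[[-0.0000,0.0002,0.0270],0.000,0.0000]
```

View pics/c1.png

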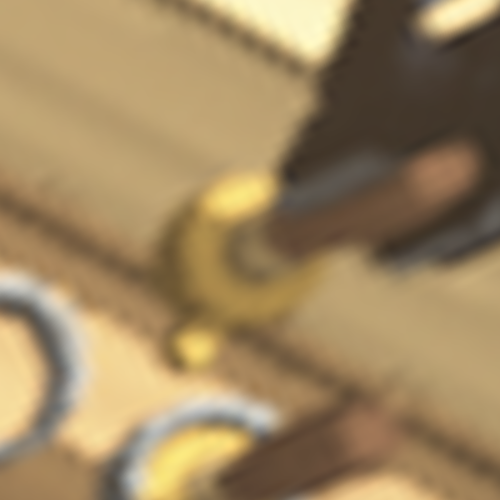

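>>> jog_arm(deltas=[[[0, 0.0002, 0.027], 0, 0], [[0, 0.0002, 0.027], 0, 0], [[0, 0, 0.027], 0, 0], [[0, 0, 0], 0, 0], [[0, 0, 0], 0, 0], [[0, 0, 0], 0, 0], [[0, 0, 0], 0, 0], [[0, 0, 0], 0, 0]])

```text
time_s: 37.78
position: [0.577, -0.1745, 0.0802]
tool_rot: [-0.0, 0.968, -0.251, 0.0]
force: [-0.2, 0.6, -2.3]
width: 0.02
```

```bash
python3 - <<'E'
from fit import *
plan((.5769,-.1743,.08,-.507,0,1,1))
E
```

```text
at [ 0.577  -0.1745  0.0802] yaw -0.507 w 0.02 F [-0.2  0.6 -2.3] t 37.77 j7 -0.94
1 [[-0.0002,-0.0001,0.0002],-0.000,0.0000]
```

>>> jog_arm(deltas=[[[0, 0, 0.004], 0, 0], [[0, 0, 0.003], 0, 0], [[0, 0, 0.003], 0, 0], [[0, 0, 0.003], 0, 0], [[0, 0, 0.003], 0, 0], [[0, 0, 0.002], 0, 0], [[0, 0, 0.0015], 0, 0], [[0, 0, 0.001], 0, 0], [[0, 0, 0], 0, 0], [[0, 0, 0], 0, 0]])

```text
time_s: 39.02
position: [0.5767, -0.1746, 0.0592]
tool_rot: [0.0, 0.968, -0.251, -0.0]
force: [1.0, -2.7, -1.9]
width: 0.0203
```

>>> jog_arm(deltas=[[[0, 0, 0.0005], 0, 0], [[0, 0, 0], 0, 0.03], [[0, 0, 0], 0, 0.045], [[0, 0, 0], 0, 0.045], [[0, 0, 0], 0, 0.045], [[0, 0, -0.01], 0, 0.045], [[0, 0, -0.03], 0, 0.045], [[0, 0, -0.04], 0, 0.045], [[0, 0, -0.03], 0, 0.045], [[0, 0, 0], 0, 0.045], [[0, 0, 0], 0, 0.045]])

```text
time_s: 40.4
position: [0.5766, -0.1741, 0.1687]
tool_rot: [-0.0, 0.968, -0.251, -0.0]
force: [0.1, -0.2, -0.7]
width: 0.0451
```

```bash
python3 - <<'E'
from fit import *
plan()
for n in ("scene","top"):
    p=eyes.get_image(n); C=cloud(p)
    for o in nets.outline_of(p,"press_1"): print(n,round(o["score"],2),o["box"],np.round(np.nanmedian(C[o["region"]],0),3))
    print(np.round(press(p,(.6127,.168),hint=3.05),4))
    Q=C.reshape(-1,3); t=sel(Q,[.585,.14,.066],[.64,.2,.08]); print("top",len(t),np.round(np.median(t,0),4) if len(t) else 0)
E
```

```text
at [ 0.5766 -0.1741  0.1687] yaw -0.507 w 0.0451 F [ 0.1 -0.2 -0.7] t 40.4 j7 -1.07
scene 0.72 [255.7, 247.9, 16.3, 19.5] [0.607 0.174 0.017]
scene 0.61 [346.2, 138.5, 12.4, 21.7] [ 0.541 -0.224  0.033]
scene 0.58 [328.2, 153.0, 13.0, 19.5] [ 0.573 -0.166  0.039]
[ 0.6122  0.1674  2.9354 14.7403]
top 37 [0.6113 0.17   0.0706]
top 0.69 [229.3, 184.5, 8.9, 14.6] [0.609 0.163 0.018]
[ 0.6122  0.1684 -3.0847 22.6456]
top 30 [0.6117 0.1657 0.0702]
```

```bash
python3 - <<'E'
from fit import *
plan((.6122,.168,.16,1.497,.055,13,1))
E
```

```text
at [ 0.5764 -0.1744  0.168 ] yaw -0.507 w 0.0447 F [ 0.6 -0.6 -0.2] t 40.6 j7 -1.07
13 [[-0.0104,-0.0244,0.0006],-0.154,0.0550],[[-0.0065,-0.0257,0.0006],-0.154,0.0550],[[-0.0025,-0.0264,0.0006],-0.154,0.0550],[[0.0016,-0.0264,0.0006],-0.154,0.0550],[[0.0056,-0.0259,0.0006],-0.154,0.0550],[[0.0095,-0.0247,0.0006],-0.154,0.0550],[[0.0132,-0.0230,0.0006],-0.154,0.0550],[[0.0166,-0.0207,0.0006],-0.154,0.0550],[[0.0195,-0.0179,0.0006],-0.154,0.0550],[[0.0221,-0.0147,0.0006],-0.154,0.0550],[[0.0240,-0.0111,0.0006],-0.154,0.0550],[[0.0255,-0.0073,0.0006],-0.154,0.0550],[[0.0263,-0.0033,0.0006],-0.154,0.0550]
```

>>> jog_arm(deltas=[[[-0.0104, -0.0244, 0.0006], -0.154, 0.055], [[-0.0065, -0.0257, 0.0006], -0.154, 0.055], [[-0.0025, -0.0264, 0.0006], -0.154, 0.055], [[0.0016, -0.0264, 0.0006], -0.154, 0.055], [[0.0056, -0.0259, 0.0006], -0.154, 0.055], [[0.0095, -0.0247, 0.0006], -0.154, 0.055], [[0.0132, -0.023, 0.0006], -0.154, 0.055], [[0.0166, -0.0207, 0.0006], -0.154, 0.055], [[0.0195, -0.0179, 0.0006], -0.154, 0.055], [[0.0221, -0.0147, 0.0006], -0.154, 0.055], [[0.024, -0.0111, 0.0006], -0.154, 0.055], [[0.0255, -0.0073, 0.0006], -0.154, 0.055]])

```text
time_s: 42.1
position: [0.6098, 0.1423, 0.161]
tool_rot: [-0.0, 0.782, 0.623, -0.001]
force: [-0.3, 0.1, -0.8]
width: 0.055
```

>>> jog_arm(deltas=[[[0.0263, -0.0033, 0.0006], -0.154, 0.055], [[0, 0, 0], 0, 0.055], [[0, 0, 0], 0, 0.055], [[0, 0, 0], 0, 0.055]])

```text
time_s: 42.6
position: [0.6128, 0.1667, 0.1609]
tool_rot: [0.0, 0.734, 0.679, -0.0]
force: [0.6, -0.0, 0.3]
width: 0.0551
```

```bash
python3 - <<'E'
from fit import *
plan((.6122,.168,.041,1.497,.055,4,1))
p=eyes.get_image("scene"); C=cloud(p)
for o in nets.outline_of(p,"press_1"): print(round(o["score"],2),o["box"],np.round(np.nanmedian(C[o["region"]],0),3))
E
```

```text
at [0.6128 0.1667 0.1609] yaw 1.492 w 0.0551 F [ 0.6 -0.   0.3] t 42.6 j7 -0.08
4 [[0.0003,-0.0002,0.0300],-0.001,0.0550],[[0.0003,-0.0002,0.0300],-0.001,0.0550],[[0.0003,-0.0002,0.0300],-0.001,0.0550],[[0.0003,-0.0002,0.0300],-0.001,0.0550]
0.71 [257.3, 248.2, 13.8, 18.5] [0.607 0.174 0.016]
0.68 [348.2, 139.0, 12.9, 22.4] [ 0.54  -0.222  0.039]
0.54 [207.0, 283.1, 38.9, 30.5] [0.613 0.312 0.068]
0.44 [328.4, 153.0, 14.5, 19.3] [ 0.572 -0.165  0.035]
```

>>> jog_arm(deltas=[[[0.0003, -0.0002, 0.03], 0, 0.055], [[0.0003, -0.0002, 0.03], 0, 0.055], [[0.0003, -0.0002, 0.03], 0, 0.055], [[0.0003, -0.0002, 0.03], 0, 0.055], [[0, 0, 0], 0, 0.055], [[0, 0, 0], 0, 0.03], [[0, 0, 0], 0, 0.02], [[0, 0, 0], 0, 0.0], [[0, 0, 0], 0, 0.0], [[0, 0, 0], 0, 0.0]])

```text
time_s: 43.95
position: [0.6131, 0.1694, 0.0425]
tool_rot: [0.001, 0.734, 0.68, 0.001]
force: [1.3, -0.9, 7.6]
width: 0.0199
```

>>> jog_arm(deltas=[[[0, 0, 0], 0, 0.05], [[0, 0, 0], 0, 0.05], [[0, 0, 0], 0.157, 0.05], [[0, 0, 0], 0.157, 0.05], [[0, 0, 0], 0.157, 0.05], [[0, 0, 0], 0.157, 0.05], [[0, 0, 0], 0.157, 0.05], [[0, 0, 0], 0.157, 0.05], [[0, 0, 0], 0.157, 0.05], [[0, 0, 0], 0.157, 0.05], [[0, 0, 0], 0.157, 0.05], [[0, 0, 0], 0.157, 0.05]])

```text
time_s: 45.45
position: [0.612, 0.1695, 0.0409]
tool_rot: [-0.0, 0.999, -0.04, -0.0]
force: [-1.0, -0.5, -1.0]
width: 0.0501
```

>>> jog_arm(deltas=[[[0, 0, 0], 0, 0.05], [[0, 0, 0], 0, 0.03], [[0, 0, 0], 0, 0.0], [[0, 0, 0], 0, 0.0], [[0, 0, 0], 0, 0.0], [[0, 0, 0], 0, 0.0], [[0, 0, 0], 0, 0.0]])

```text
time_s: 46.32
position: [0.6122, 0.1693, 0.0411]
tool_rot: [0.0, 0.999, -0.038, 0.0]
force: [0.0, -0.7, -0.0]
width: 0.0202
```

```bash
python3 - <<'E'
from fit import *
s,c,y=pose()
plan((c[0],c[1],.16,None,0,4),(.6089,-.1168,.16,-.507,0,8,1))
E
```

```text
at [0.6122 0.1693 0.0411] yaw -0.075 w 0.0202 F [ 0.  -0.7 -0. ] t 46.33 j7 -1.11
4 [[0.0000,0.0000,-0.0297],-0.000,0.0000],[[0.0000,0.0000,-0.0297],-0.000,0.0000],[[0.0000,0.0000,-0.0297],-0.000,0.0000],[[0.0000,0.0000,-0.0297],-0.000,0.0000]
8 [[0.0023,0.0357,-0.0000],0.054,0.0000],[[0.0042,0.0355,-0.0000],0.054,0.0000],[[0.0061,0.0352,-0.0000],0.054,0.0000],[[0.0080,0.0349,-0.0000],0.054,0.0000],[[0.0099,0.0344,-0.0000],0.054,0.0000],[[0.0117,0.0338,-0.0000],0.054,0.0000],[[0.0135,0.0331,-0.0000],0.054,0.0000],[[0.0153,0.0323,-0.0000],0.054,0.0000]
```

>>> jog_arm(deltas=[[[0, 0, -0.02], 0, 0], [[0, 0, -0.03], 0, 0], [[0, 0, -0.04], 0, 0], [[0, 0, -0.03], 0, 0], [[0.0023, 0.0357, 0], 0.054, 0], [[0.0042, 0.0355, 0], 0.054, 0], [[0.0061, 0.0352, 0], 0.054, 0], [[0.008, 0.0349, 0], 0.054, 0], [[0.0099, 0.0344, 0], 0.054, 0], [[0.0117, 0.0338, 0], 0.054, 0], [[0.0135, 0.0331, 0], 0.054, 0], [[0.0153, 0.0323, 0], 0.054, 0]])

```text
time_s: 47.82
position: [0.6088, -0.1179, 0.1623]
tool_rot: [-0.0, 0.968, -0.252, 0.0]
force: [0.8, 0.2, -1.4]
width: 0.0205
```

>>> jog_arm(deltas=[[[0, 0, 0], 0, 0], [[0, 0, 0], 0, 0], [[0, 0, 0], 0, 0], [[0, 0, 0], 0, 0]])

```text
time_s: 48.32
position: [0.609, -0.1156, 0.161]
tool_rot: [-0.0, 0.968, -0.25, -0.0]
force: [-0.3, 0.5, -1.1]
width: 0.0201
```

```bash
python3 - <<'E'
from fit import *
plan((.6089,-.1168,.08,-.507,0,3,1))
p=eyes.get_image("scene"); s,c,y=pose()
cv2.imwrite("pics/d1.png",cv2.resize(ortho(p,c[:2],c[2]-.033,.06,.0003),(500,500)))
E
```

```text
at [ 0.609  -0.1156  0.161 ] yaw -0.505 w 0.0201 F [-0.3  0.5 -1.1] t 48.33 j7 -1.16
3 [[0.0002,0.0004,0.0270],0.001,0.0000],[[0.0002,0.0004,0.0270],0.001,0.0000],[[0.0002,0.0004,0.0270],0.001,0.0000]
```

View pics/d1.png

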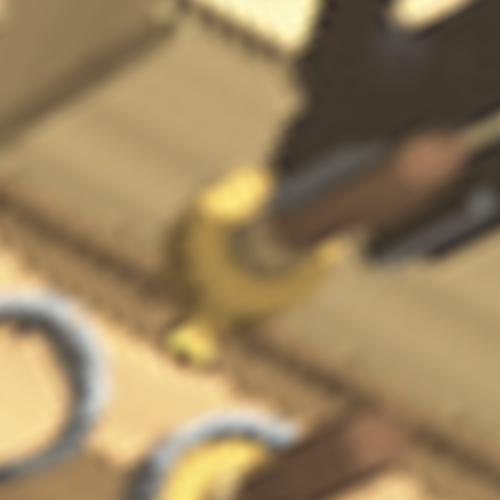

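>>> jog_arm(deltas=[[[0.0002, 0.0004, 0.027], -0.015, 0], [[0.0002, 0.0004, 0.027], -0.015, 0], [[0.0002, 0.0004, 0.027], 0, 0], [[0, 0, 0], 0, 0], [[0, 0, 0], 0, 0], [[0, 0, 0], 0, 0], [[0, 0, 0], 0, 0], [[0, 0, 0], 0, 0]])

```text
time_s: 49.38
position: [0.609, -0.118, 0.0804]
tool_rot: [-0.0, 0.972, -0.236, 0.0]
force: [0.1, -0.5, -1.6]
width: 0.02
```

```bash
python3 - <<'E'
from fit import *
plan((.6089,-.117,.08,-.48,0,1,1))
E
```

```text
at [ 0.609  -0.118   0.0804] yaw -0.477 w 0.02 F [ 0.1 -0.5 -1.6] t 49.38 j7 -1.04
1 [[-0.0006,-0.0008,0.0004],0.003,0.0000]
```

>>> jog_arm(deltas=[[[-0.0005, -0.0008, 0.004], 0, 0], [[0, 0, 0.003], 0, 0], [[0, 0, 0.003], 0, 0], [[0, 0, 0.003], 0, 0], [[0, 0, 0.003], 0, 0], [[0, 0, 0.002], 0, 0], [[0, 0, 0.0015], 0, 0], [[0, 0, 0.0015], 0, 0], [[0, 0, 0], 0, 0], [[0, 0, 0], 0, 0]])

```text
time_s: 50.62
position: [0.6088, -0.1172, 0.0591]
tool_rot: [0.0, 0.972, -0.236, 0.0]
force: [-0.3, -0.7, -1.1]
width: 0.0201
```

>>> jog_arm(deltas=[[[0, 0, 0.0005], 0, 0], [[0, 0, 0], 0, 0.03], [[0, 0, 0], 0, 0.045], [[0, 0, 0], 0, 0.045], [[0, 0, 0], 0, 0.045], [[0, 0, -0.01], 0, 0.045], [[0, 0, -0.03], 0, 0.045], [[0, 0, -0.04], 0, 0.045], [[0, 0, -0.03], 0, 0.045], [[0, 0, 0], 0, 0.03], [[0, 0, 0], 0, 0.0]])

```text
time_s: 52.0
position: [0.6085, -0.1168, 0.1684]
tool_rot: [-0.0, 0.972, -0.236, -0.0]
force: [-0.1, 0.6, 0.3]
width: 0.0132
```

```bash
python3 - <<'E'
from fit import *
plan((.56,.1,.2,-.505,0,5),(.455,-.144,.2,-.505,0,6))
p=eyes.get_image("scene"); C=cloud(p)
for o in nets.outline_of(p,"press_1"): print(round(o["score"],2),o["box"],np.round(np.nanmedian(C[o["region"]],0),3))
Q=C.reshape(-1,3)
for c in ((.545,-.232),(.5768,-.1742),(.6089,-.117)):
    t=sel(Q,[c[0]-.02,c[1]-.02,.082],[c[0]+.02,c[1]+.02,.11]); print(len(t),np.round(np.median(t,0),4) if len(t) else 0)
save(p,"e1.png",(280,90,130,110),5)
print(hole(p,(.4964,-.1684)))
E
```

```text
at [ 0.6085 -0.1168  0.1684] yaw -0.477 w 0.0132 F [-0.1  0.6  0.3] t 52.0 j7 -1.16
5 [[-0.0285,-0.0341,-0.0063],0.006,0.0000],[[-0.0287,-0.0339,-0.0063],0.006,0.0000],[[-0.0289,-0.0337,-0.0063],0.006,0.0000],[[-0.0291,-0.0336,-0.0063],0.006,0.0000],[[-0.0293,-0.0334,-0.0063],0.006,0.0000]
6 [[0.0044,0.0441,-0.0000],-0.000,0.0000],[[0.0044,0.0441,-0.0000],-0.000,0.0000],[[0.0044,0.0441,-0.0000],-0.000,0.0000],[[0.0044,0.0441,-0.0000],-0.000,0.0000],[[0.0044,0.0441,-0.0000],-0.000,0.0000],[[0.0044,0.0441,-0.0000],-0.000,0.0000]
0.67 [349.4, 139.5, 8.5, 20.3] [ 0.542 -0.224  0.04 ]
0.57 [307.9, 161.3, 16.8, 24.5] [ 0.605 -0.11   0.033]
0.49 [330.6, 149.6, 12.2, 24.2] [ 0.572 -0.166  0.032]
0.19 [207.8, 281.1, 39.0, 34.9] [0.613 0.312 0.068]
30 [ 0.5434 -0.2266  0.0874]
35 [ 0.5749 -0.1684  0.0886]
37 [ 0.6082 -0.1133  0.0872]
[(np.float64(1792.5), 28.300756454467773, [array([ 0.495 , -0.1661]), array([ 0.495 , -0.1669])]), (np.float64(168.6875), 36.869895935058594, [array([ 0.4943, -0.124 ])]), (np.float64(134.5), 90.0, [array([ 0.4756, -0.1395])]), (np.float64(114.625), 90.0, [array([ 0.4661, -0.1221])]), (np.float64(242.0), 47.327816009521484, [array([ 0.4594, -0.1496])])]
```

View pics/e1.png

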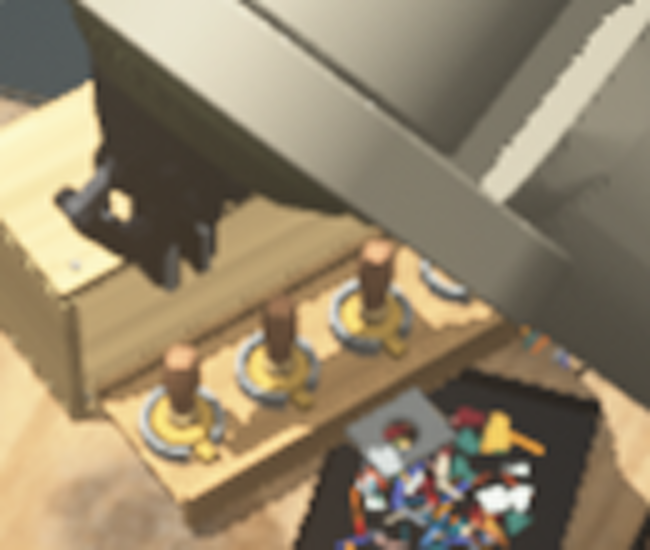

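```bash
python3 - <<'E'
from fit import *
ex=np.array([.875,-.484]); ey=np.array([.484,.875])
p=eyes.get_image("top"); Q=cloud(p).reshape(-1,3)
for n in ("scene","top"):
    p=eyes.get_image(n); Q=cloud(p).reshape(-1,3); d=Q[:,:2]-[.495,-.167]; s=d@ex; t=d@ey
    for a,b in ((-.07,-.05),(-.05,-.035),(-.035,-.024),(-.018,.0)):
        m=(s>a)&(s<b)&(abs(t)<.02)&(Q[:,2]<.1); print(n,a,m.sum(),np.round(np.percentile(Q[m,2],[5,50,95]),3) if m.sum() else 0)
    print(hole(p,(.4964,-.1684))[:2])
plan((.45,-.142,.18,-.505,0,6),(.45,-.142,.06,-.505,0,4))
E
```

```text
scene -0.07 92 [-0.002  0.005  0.02 ]
scene -0.05 54 [-0.002  0.002  0.014]
scene -0.035 46 [-0.     0.005  0.01 ]
scene -0.018 86 [-0.001  0.023  0.027]
[(np.float64(1790.3125), 27.979473114013672, [array([ 0.495 , -0.1658]), array([ 0.495, -0.167])]), (np.float64(168.0625), 38.290164947509766, [array([ 0.4942, -0.124 ])])]
top -0.07 92 [-0.003  0.004  0.018]
top -0.05 68 [-0.005  0.002  0.014]
top -0.035 48 [-0.003  0.004  0.01 ]
top -0.018 82 [-0.     0.022  0.027]
[(np.float64(2084.375), 50.74415969848633, [array([ 0.485 , -0.1606]), array([ 0.494 , -0.1669])]), (np.float64(122.5625), 90.0, [array([ 0.4667, -0.1266])])]
at [ 0.6084 -0.1171  0.1678] yaw -0.477 w 0.0003 F [0.5 0.6 0.5] t 52.25 j7 -1.16
6 [[-0.0215,0.0158,-0.0020],0.005,0.0000],[[-0.0215,0.0159,-0.0020],0.005,0.0000],[[-0.0214,0.0160,-0.0020],0.005,0.0000],[[-0.0213,0.0161,-0.0020],0.005,0.0000],[[-0.0213,0.0162,-0.0020],0.005,0.0000],[[-0.0212,0.0163,-0.0020],0.005,0.0000]
4 [[0.0000,0.0000,0.0300],-0.000,0.0000],[[0.0000,0.0000,0.0300],-0.000,0.0000],[[0.0000,0.0000,0.0300],-0.000,0.0000],[[0.0000,0.0000,0.0300],-0.000,0.0000]
```

>>> jog_arm(deltas=[[[-0.0215, 0.0158, -0.002], 0.005, 0], [[-0.0215, 0.0159, -0.002], 0.005, 0], [[-0.0214, 0.016, -0.002], 0.005, 0], [[-0.0213, 0.0161, -0.002], 0.005, 0], [[-0.0213, 0.0162, -0.002], 0.005, 0], [[-0.0212, 0.0163, -0.002], 0.005, 0], [[0, 0, 0.03], 0, 0], [[0, 0, 0.03], 0, 0], [[0, 0, 0.03], 0, 0], [[0, 0, 0.03], 0, 0], [[0, 0, 0], 0, 0], [[0, 0, 0], 0, 0]])

```text
time_s: 53.75
position: [0.4503, -0.1428, 0.0612]
tool_rot: [0.0, 0.968, -0.252, 0.0]
force: [0.3, -0.7, 0.6]
width: -0.0001
```

>>> jog_arm(deltas=[[[0, 0, 0.01], 0, 0], [[0, 0, 0.01], 0, 0], [[0, 0, 0.01], 0, 0], [[0, 0, 0.01], 0, 0], [[0, 0, 0.005], 0, 0], [[0, 0, 0], 0, 0], [[0, 0, 0], 0, 0]])

```text
time_s: 54.62
position: [0.4505, -0.142, 0.0159]
tool_rot: [0.0, 0.968, -0.251, 0.0]
force: [-0.9, 0.2, 0.2]
width: 0.0
```

```bash
python3 - <<'E'
from fit import *
plan((.45,-.142,.014,-.505,0,1),(.457,-.1458,.014,-.505,0,1))
E
```

```text
at [ 0.4505 -0.142   0.0159] yaw -0.507 w 0.0 F [-0.9  0.2  0.2] t 54.62 j7 -0.85
1 [[-0.0005,0.0003,0.0019],-0.002,0.0000]
1 [[0.0080,-0.0001,-0.0000],-0.000,0.0000]
```

>>> jog_arm(deltas=[[[0.008, 0, 0], 0, 0], [[0.008, 0, 0], 0, 0], [[0.008, 0, 0], 0, 0], [[0.01, 0, 0], 0, 0], [[0.01, 0, 0], 0, 0], [[0.01, 0, 0], 0, 0], [[0.01, 0, 0], 0, 0], [[0.01, 0, 0], 0, 0], [[0.01, 0, 0], 0, 0], [[0.01, 0, 0], 0, 0], [[0, 0, 0], 0, 0], [[0, 0, 0], 0, 0]])

```text
time_s: 56.12
position: [0.5326, -0.188, 0.0156]
tool_rot: [0.0, 0.968, -0.251, 0.0]
force: [-0.4, -0.4, 0.8]
width: 0.0001
```

```bash
python3 - <<'E'
from fit import *
plan()
p=eyes.get_image("scene"); C=cloud(p)
for o in nets.outline_of(p,"press_1"): print(round(o["score"],2),o["box"],np.round(np.nanmedian(C[o["region"]],0),3))
Q=C.reshape(-1,3); ex=np.array([.875,-.484]); ey=np.array([.484,.875]); d=Q[:,:2]-[.585,-.2168]; s=d@ex; t=d@ey
m=(Q[:,2]>.034)&(Q[:,2]<.05)&(abs(t)<.13)&(s>-.1)&(s<.03); print(m.sum(),np.percentile(s[m],[5,20,50]))
E
```

```text
at [ 0.5326 -0.188   0.0156] yaw -0.508 w 0.0001 F [-0.4 -0.4  0.8] t 56.12 j7 -0.95
0.51 [293.6, 146.9, 14.7, 17.8] [ 0.67  -0.146  0.031]
0.5 [315.3, 136.0, 13.3, 18.6] [ 0.637 -0.201  0.031]
0.41 [332.9, 124.7, 4.4, 16.8] [ 0.614 -0.258  0.032]
0.34 [228.1, 237.5, 13.1, 19.4] [0.697 0.183 0.022]
0.2 [297.1, 125.2, 82.8, 50.2] [ 0.633 -0.185  0.021]
208 [-0.0695462  -0.00784017 -0.00541389]
```

>>> jog_arm(deltas=[[[0.008, 0, 0], 0, 0], [[0.007, 0, 0], 0, 0], [[0.004, 0, 0], 0, 0], [[0.003, 0, 0], 0, 0], [[0.002, 0, 0], 0, 0], [[0.002, 0, 0], 0, 0], [[0.001, 0, 0], 0, 0], [[0, 0, 0], 0, 0], [[0, 0, 0], 0, 0]])

```text
time_s: 57.35
position: [0.5562, -0.2007, 0.0155]
tool_rot: [0.0, 0.968, -0.251, 0.0]
force: [-1.0, -0.3, -0.8]
width: 0.0
```

>>> jog_arm(deltas=[[[0.001, 0, 0], 0, 0], [[0.001, 0, 0], 0, 0], [[0, 0, 0], 0, 0]])

```text
time_s: 57.72
position: [0.558, -0.2016, 0.0155]
tool_rot: [0.0, 0.968, -0.251, 0.0]
force: [-2.1, 0.6, -0.1]
width: 0.0004
```

>>> jog_arm(deltas=[[[0.001, 0, 0], 0, 0], [[0.001, 0, 0], 0, 0], [[0.001, 0, 0], 0, 0], [[0, 0, 0], 0, 0]])

```text
time_s: 58.22
position: [0.5607, -0.2031, 0.0155]
tool_rot: [0.0, 0.968, -0.251, 0.0]
force: [-1.0, 0.6, 0.4]
width: 0.0002
```

```bash
python3 - <<'E'
from fit import *
plan()
E
```

```text
at [ 0.5607 -0.2031  0.0155] yaw -0.507 w 0.0002 F [-1.   0.6  0.4] t 58.23 j7 -0.98
```

>>> jog_arm(deltas=[[[0.001, 0, 0], 0, 0], [[0.001, 0, 0], 0, 0], [[0, 0, 0], 0, 0]])

```text
time_s: 58.6
position: [0.5618, -0.2037, 0.0155]
tool_rot: [-0.0, 0.968, -0.251, -0.0]
force: [-3.1, 1.8, 2.8]
width: -0.0001
```

>>> jog_arm(deltas=[[[0.001, 0, 0], 0, 0], [[0.001, 0, 0], 0, 0], [[0, 0, 0], 0, 0]])

```text
time_s: 58.98
position: [0.5618, -0.2038, 0.0154]
tool_rot: [-0.001, 0.968, -0.251, -0.002]
force: [-9.3, 4.6, 7.3]
width: -0.0001
```

```bash
python3 - <<'E'
from fit import *
plan()
p=eyes.get_image("scene"); C=cloud(p)
Q=C.reshape(-1,3); ex=np.array([.875,-.484]); ey=np.array([.484,.875]); d=Q[:,:2]-[.585,-.2168]; s=d@ex; t=d@ey
m=(Q[:,2]>.034)&(Q[:,2]<.05)&(t>.03)&(t<.13)&(s>-.1)&(s<.05); print(m.sum(),np.percentile(s[m],[5,20,50]))
print(hole(p,(.575,-.212)))
E
```

```text
at [ 0.5618 -0.2038  0.0154] yaw -0.507 w -0.0001 F [-9.3  4.6  7.3] t 58.98 j7 -0.98
121 [0.02181614 0.02322862 0.02509293]
[(np.float64(239.6875), 2.642545223236084, [array([ 0.6154, -0.22  ])]), (np.float64(135.3125), 21.037511825561523, [array([ 0.5867, -0.1913])])]
```

>>> jog_arm(deltas=[[[-0.004, 0, 0], 0, 0], [[-0.01, 0, 0], 0, 0], [[-0.02, 0, 0], 0, 0], [[-0.02, 0, 0], 0, 0], [[-0.02, 0, 0], 0, 0], [[0, 0, -0.04], 0, 0], [[0, 0, -0.05], 0, 0], [[0, 0, -0.05], 0, 0], [[0, 0, -0.05], 0, 0], [[0, 0, -0.04], 0, 0], [[0, -0.05, 0], 0, 0], [[0, -0.05, 0], 0, 0]])

```text
time_s: 60.52
position: [0.5488, -0.0807, 0.2464]
tool_rot: [-0.001, 0.968, -0.251, 0.001]
force: [0.7, -0.4, 0.1]
width: -0.0001
```

>>> jog_arm(deltas=[[[0, -0.05, 0], 0, 0], [[0, -0.05, 0], 0, 0], [[0, -0.05, 0], 0, 0], [[0, -0.05, 0], 0, 0], [[0, -0.05, 0], 0, 0], [[0, 0, 0], 0, 0], [[0, 0, 0], 0, 0], [[0, 0, 0], 0, 0]])

```text
time_s: 61.52
position: [0.6689, 0.1354, 0.2458]
tool_rot: [-0.0, 0.968, -0.252, 0.0]
force: [0.5, -1.0, 1.0]
width: 0.0001
```

```bash
python3 - <<'E'
from fit import *
plan()
for n in ("scene","top"):
    p=eyes.get_image(n); C=cloud(p); Q=C.reshape(-1,3)
    for o in nets.outline_of(p,"press_1"): print(n,round(o["score"],2),o["box"],np.round(np.nanmedian(C[o["region"]],0),3))
    print("hole",[h for h in hole(p,(.575,-.212)) if h[0]>1000])
    for nm,lo,hi in (("bottle",[.48,-.5,.01],[.6,-.40,.2]),("cork",[.66,.13,.01],[.75,.22,.04]),("hook",[.55,.26,.06],[.72,.36,.085])):
        b=sel(Q,lo,hi); print(nm,len(b),np.round(np.median(b,0),3) if len(b) else 0)
    if n=="scene": save(p,"f1.png",(190,60,220,280),2)
E
```

```text
at [0.6689 0.1354 0.2458] yaw -0.509 w 0.0001 F [ 0.5 -1.   1. ] t 61.52 j7 -1.77
scene 0.71 [296.8, 154.1, 20.2, 18.9] [ 0.662 -0.14   0.025]
hole []
bottle 22 [ 0.541 -0.443  0.122]
cork 265 [0.701 0.181 0.023]
hook 344 [0.614 0.312 0.068]
hole [(np.float64(1866.1875), 28.95099639892578, [array([ 0.5867, -0.2183]), array([ 0.5869, -0.2184])])]
bottle 296 [ 0.542 -0.433  0.093]
cork 40 [0.682 0.183 0.022]
hook 0 0
```

View pics/f1.png

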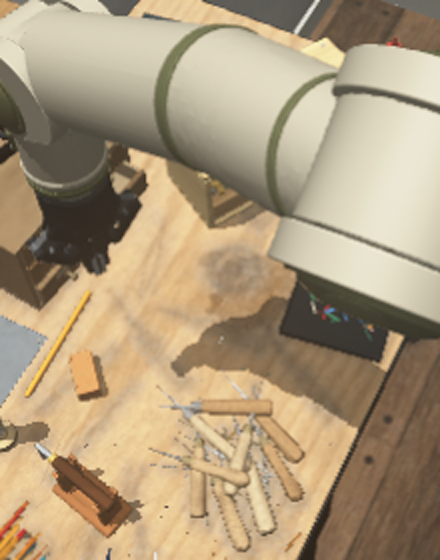

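```bash
python3 - <<'E'
from h import *
plan((.4,.5,.25,-.5,0,10))
E
```

```text
at [0.6692 0.1361 0.2458] yaw -0.508 w -0.0002 F [-0.6  0.  -0.2] t 61.73 j7 -1.77
10 [[-0.0412,-0.0187,-0.0004],-0.001,0.0000],[[-0.0412,-0.0187,-0.0004],-0.001,0.0000],[[-0.0412,-0.0188,-0.0004],-0.001,0.0000],[[-0.0412,-0.0188,-0.0004],-0.001,0.0000],[[-0.0412,-0.0188,-0.0004],-0.001,0.0000],[[-0.0411,-0.0189,-0.0004],-0.001,0.0000],[[-0.0411,-0.0189,-0.0004],-0.001,0.0000],[[-0.0411,-0.0189,-0.0004],-0.001,0.0000],[[-0.0411,-0.0190,-0.0004],-0.001,0.0000],[[-0.0411,-0.0190,-0.0004],-0.001,0.0000]
```

```bash
python3 - <<'E'
from h import *
plan((.4,.5,.25,.3,0,10,1))
E
```

```text
at [0.6692 0.1361 0.2458] yaw -0.508 w -0.0002 F [-0.6  0.  -0.2] t 61.73 j7 -1.77
10 [[-0.0412,-0.0187,-0.0004],-0.081,0.0000],[[-0.0396,-0.0220,-0.0004],-0.081,0.0000],[[-0.0377,-0.0251,-0.0004],-0.081,0.0000],[[-0.0355,-0.0280,-0.0004],-0.081,0.0000],[[-0.0332,-0.0308,-0.0004],-0.081,0.0000],[[-0.0306,-0.0334,-0.0004],-0.081,0.0000],[[-0.0278,-0.0357,-0.0004],-0.081,0.0000],[[-0.0248,-0.0379,-0.0004],-0.081,0.0000],[[-0.0216,-0.0397,-0.0004],-0.081,0.0000],[[-0.0184,-0.0414,-0.0004],-0.081,0.0000]
```

>>> jog_arm(deltas=[[[-0.0412, -0.0187, 0], -0.081, 0], [[-0.0396, -0.022, 0], -0.081, 0], [[-0.0377, -0.0251, 0], -0.081, 0], [[-0.0355, -0.028, 0], -0.081, 0], [[-0.0332, -0.0308, 0], -0.081, 0], [[-0.0306, -0.0334, 0], -0.081, 0], [[-0.0278, -0.0357, 0], -0.081, 0], [[-0.0248, -0.0379, 0], -0.081, 0], [[-0.0216, -0.0397, 0], -0.081, 0], [[-0.0184, -0.0414, 0], -0.081, 0], [[0, 0, 0], 0, 0], [[0, 0, 0], 0, 0]])

```text
time_s: 63.22
position: [0.3998, 0.4995, 0.2457]
tool_rot: [0.0, 0.989, 0.15, 0.0]
force: [0.6, -0.4, -0.3]
width: -0.0004
```

```bash
python3 - <<'E'
from fit import *
plan()
t=[]
for n in ("scene","top"):
    p=eyes.get_image(n); C=cloud(p); Q=C.reshape(-1,3)
    for o in nets.outline_of(p,"press_1"): print(n,round(o["score"],2),o["box"],np.round(np.nanmedian(C[o["region"]],0),3))
    print("hole",[h for h in hole(p,(.575,-.212)) if h[0]>1000])
    h=sel(Q,[.55,.26,.06],[.72,.36,.085]); print("hook",len(h),np.round(h.mean(0),4) if len(h) else 0)
    b=sel(Q,[.48,-.5,.01],[.6,-.40,.2]); print("bottle",np.round(np.median(b,0),3))
    if n=="scene": t=[cv2.resize(p["image"][80:190,265:375,::-1],(400,400),interpolation=cv2.INTER_CUBIC),cv2.resize(p["image"][200:340,200:340,::-1],(400,400),interpolation=cv2.INTER_CUBIC)]
cv2.imwrite("pics/g1.png",np.hstack(t))
E
```

```text
at [0.3998 0.4995 0.2457] yaw 0.302 w -0.0004 F [ 0.6 -0.4 -0.3] t 63.23 j7 -1.77
scene 0.6 [225.6, 231.2, 16.9, 24.4] [0.699 0.182 0.022]
scene 0.57 [327.1, 125.8, 11.2, 15.6] [ 0.626 -0.271  0.029]
scene 0.52 [292.5, 148.6, 12.2, 10.2] [ 0.689 -0.162  0.027]
hole [(np.float64(2001.25), 27.5972957611084, [array([ 0.5874, -0.2174]), array([ 0.5889, -0.2185])])]
hook 343 [0.614  0.3122 0.0672]
bottle [ 0.539 -0.43   0.078]
hole [(np.float64(1864.5625), 28.523120880126953, [array([ 0.5868, -0.2183]), array([ 0.587 , -0.2184])])]
hook 242 [0.6155 0.3096 0.067 ]
bottle [ 0.542 -0.433  0.093]
```

View pics/g1.png

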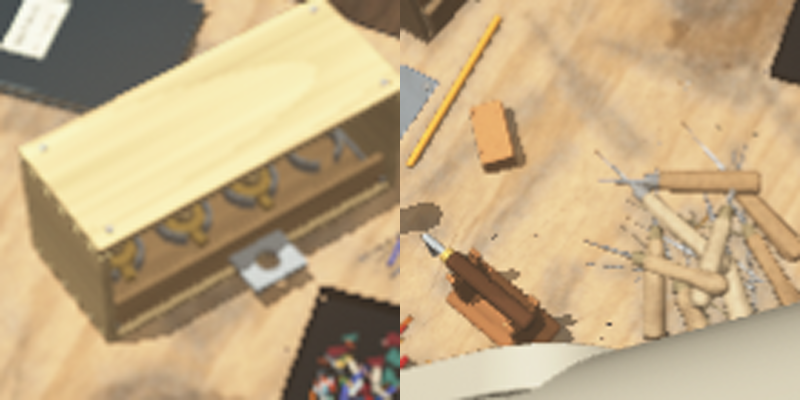

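The picture shows the tray home with three presses in their collars, lugs through the notches at about (125,275), (195,240) and (260,200). The hook is on its rest, and there are no presses left on the bench. I'm handing the job in.

```bash
python3 -c "
from workcell import arm
print(arm.close_job())"
```

```text
the job is handed in; nothing more can be done
None
```

I pulled the tray out about 101 mm with the hook and laid the hook back on its rest. I then seated the three presses on the bench in seats 3, 2 and 1, pushed the tray home, and handed the job in at about 63 s. No verdict was reported.

- **Presses:** only three were present. Each went down with its underside within about 0.5 mm of the tray floor. The last picture shows all three in their collars with the lugs through the notches.
- **Tray:** it met its end stop with about 10 N of push. The finger hole measured 2–4 mm further in than at the start. That suggests it began slightly open, or it is camera error.
- **Hook:** it lies within about 1 mm of where it started, at the same height and in the same line.
- **Bystanders:** the white bottle measured the same as at the start in both cameras. In its last pictures the cork was within about 2 mm of its start position where it was fully in view.

**Checks that disagreed:**
- The two cameras differed by 0.26 rad on the last press's lug. I used the mean and turned it another 0.03 rad after seeing it held over the seat. It dropped in.
- The final network check found only two of the three presses, because the roof hides part of them, and once called the cork a press. The picture settled both.

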